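# Fetch the camera tube from behind the can and bottle and seat it in its base

## Robot

A 6-joint arm with a two-finger parallel gripper is mounted at the origin on the work surface. World frame = base frame: x ahead of the robot, y to its left, z up, the work surface at z = 0. Lengths are in m, angles in rad, forces in N, time in s.
With the tool pointing down it reaches from about 0.3 to 0.875 m from the base axis. Payload 6.4 kg.
Tool frame: the origin (TCP) lies midway between the tips of the shut fingers; the grasp point (between the pads) lies 19 mm behind it; z points along the fingers, x is the direction in which the jaws open and shut, and the axes are right-handed (so a half turn about z gives the same grasp; the last joint's range is limited). The gripper opens to 85 mm and grips with 20 to 120 N. Pads are 22 mm wide; open, the fingers measure 114 mm over their backs; the gripper's body (76 mm by 85 mm) begins 54 mm behind the grasp point. The pads swing forward as they close: fully open they stand 13 mm farther back than shut.
Start: joints at [-1.395, 0.181, 1.607, -0, 1.354, -0.206], TCP at [0.214, -0.534, 0.231] pointing down, gripper open.
Joint ranges: [-2.99, 2.99], [-0.89, 2.07], [0.3, 2.58], [-1.14, 4.28], [0, 2.63], [-3.12, 3.12]. Speed limits (rad/s): [2.57, 2.57, 3.01, 3.14, 3.14, 3.14].

## Interface

Orientations are given as a unit quaternion [w, x, y, z].
In Python, from cell import r gives the robot as it stands. The module is installed in compiled form; this text tells all that it offers.
- The arm moves only by the tool move_arm, never from a script. Its argument "motion" is a list of rows, each a list of 3 entries, a list of its own where there are three numbers: the shift along the tool's x, y, z as a fraction of full scale, then the turn, a rotation vector about the tool's x, y, z as a fraction of full scale, then the closure, from -1 (fully open) to 1 (shut), so that 0 is half open. In form: [[[dx, dy, dz], [wx, wy, wz], hand], ...]. A call has 1 to 8 rows; each row is the pose to reach, as a shift and turn from the pose commanded when the call began, along the tool's axes at that moment, turning the shorter way round; what a row does not reach only later rows make up. Full scale, the value 1, is 150 mm for a shift and pi rad for a turn. A row lasts 1/12 s, in which the tool goes at most 41.7 mm and 7.16 degrees, less where a joint would pass 70% of its speed; a pose out of reach is approached as far as the arm can. A call with a number of a shift or a turn outside -1 to 1 is refused whole. A call with a gripper value outside its range is refused whole. The fingers move at their own pace and stop on an object; "newtons" is the grip in N (left out, the last holds). Time passes only in rows, so rows that repeat a pose let the fingers close. It gives the time, the measured TCP pose, the force and the opening at its end, in the units of the state.
- r.sense(): the state, without advancing time (a new reading comes with each control period).
- r.read_camera(name): name is "side" or "top"; returns a dict with "img" (384x512x3 uint8, red, green, blue), "intrinsics" (3x3 intrinsics, pixels), "R" (3x3) and "t" (3): a world point X has camera coordinates R X + t. Camera axes: x right, y down, z forward; pixel columns grow to the right and rows downward; lengths in m; the calibration is good to about 2 mm. A picture is of the moment at which its call begins. There is no depth.
- r.job_done(): hands the job in, once; it reports no verdict.
Trained networks look in a picture, given as the dict that the camera call returned (one of the last four; its "shot" number tells which), for a name from the list of things; names that differ only in an ending like _2 or _b are one class to them, and where a whole thing is asked for, a point or a joint stands for the part that bears it (a point fixed in the world has none). Each returns a list of dicts, best first, with "p" (0 to 1); they miss things now and then, are a little off and sometimes report something else, mostly with a low value. They report only what shows in the picture. A call takes as long as a camera call. They do not tell look-alikes from the thing itself.
- r.recognise(query, picture): "location" ([x, y, z] in m, in the coordinates of the camera as it stood for that picture, good to about 4 mm: the middle of the surface that is visible of it).
- r.tip_of(query, picture): "location" ([x, y, z] in m, in the coordinates of the camera as it stood for that picture, good to about 4 mm: a listed point, or the origin of a listed thing).
The state is a dict: "time": time; "joint_positions": joint angles; "dq": joint speeds; "effort": joint torques, N m; "eef_pos": TCP position; "tcp_rot": TCP orientation; "ft_force": force on the tool from outside, world axes, zero at the start; "moment": the same for the moment, N m; "grip_width": opening from 0.0 (shut) to 1.0 (fully open).
Only numpy, scipy, OpenCV 4.12 (cv2) and the standard library are available. Lean on these libraries where they do the work, as an engineer would, in place of code of your own. Each camera call takes 0.05 s, during which the arm holds its last target.

## Task

The camera tube stands at the back of the metal tray, shut in by the spray can and the square bottle: move both onto the cork board first, then slide the tube, the way up it stands, fully home into the bore of the black base, so that its mark is level with the rim. Only then stand the can back on the round rubber pad and the bottle on the square one, each upright and centred. Knock nothing over and leave the tape, screwdriver and cup alone.

Things in the scene. Friction and masses are not known exactly. Their poses are not given: they have to be found in the camera images.
- can: Plain steel spray can with a white cap, round, 62 mm diameter, straight-sided up to 105 mm, 132 mm tall overall, about 250 g. Origin: centre of its underside, z up. At the start it stands on pad_round, about 5 mm from the tube.
- bottle: White plastic bottle, square, 56 x 56 mm with straight sides up to 104 mm, black round cap (42 mm diameter), 132 mm tall overall, about 220 g. Origin: centre of its underside, z up; its x and y axes are square to its side faces. At the start it stands on pad_square, one face towards the tube and about 8 mm from it.
- tube: Grey plastic camera tube, 40 mm outside diameter, 100 mm tall, closed by a black disc on top, small black lenses in its upper half, about 150 g. Foot chamfered to 38 mm over its lowest 2 mm. A thin black ring 30 mm above the foot marks the insertion depth. Origin: centre of its foot, z up. It starts upright at the back (+x side) of the metal tray, on the tray's floor, 3 mm above the table.
- base: Black round base, 120 mm diameter, 45 mm tall, fixed to the bench, with a vertical round bore, 45 mm diameter, in the middle of its top; the top 7 mm flare out to a 53 mm mouth. The bore's floor is 15 mm above the table, 30 mm below the rim, so a tube standing on it has its mark at the rim. Origin: centre of its underside, on the bore's axis, z up.
- board: Flat cork board, fixed, 240 mm (its x) by 140 mm (its y), 6 mm thick: the side area for things that are cleared away. Origin: centre of its underside.
- pad_round: Round black rubber pad, 70 mm diameter, 3 mm thick, fixed on the tray's floor, with a 26 mm wide tab towards the tray's front (its -x): the can's place. Origin: centre of the round part's underside; its top is 6 mm above the table. Same axes as the tray, which is 170 mm (x) by 200 mm (y) with a rim 14 mm high.
- pad_square: Square black rubber pad, 64 x 64 mm, 3 mm thick, fixed on the tray's floor, with a 26 mm wide tab towards the tray's front (its -x): the bottle's place. Origin: centre of the square part's underside; its top is 6 mm above the table. The square's sides lie at 45 degrees to this body's x and y, which are the tray's axes (x to the back).
- tape: Bystander: roll of clear tape lying flat, 90 mm diameter, 24 mm high. Origin: centre of its underside.
- screwdriver: Bystander: screwdriver lying on the bench. Origin: under its middle, x axis along it towards the tip.
- cup: Bystander: small open metal cup for screws, 76 mm diameter, 50 mm high. Origin: centre of its underside.
There are look-alikes about, which are no part of the job. What is shaped like the pad_round but green or white is not meant.

How it is judged:
On the way, in this order (a step that is already met when the one before it is completed fails the run):
1. the can and the bottle both stand upright on the cork board, released (x of can in the frame of board between -0.115 and 0.115 m and y of can in the frame of board between -0.065 and 0.065 m and z of can in the frame of board between 0.002 and 0.012 m and angle between each of can, bottle's own z axis and vertical below 0.12 rad and x of bottle in the frame of board between -0.115 and 0.115 m and y of bottle in the frame of board between -0.065 and 0.065 m and z of bottle in the frame of board between 0.002 and 0.012 m and linear speed of each of can, bottle below 0.02 m/s and contact force between the fingers and can below 0.1 N and contact force between the fingers and bottle below 0.1 N), for 0.2 s.
2. the tube is fully home in the base and released, while the can and bottle still stand on the cork board (horizontal distance between tube and base below 0.006 m and z of tube in the frame of base below 0.019 m and angle between tube's own z axis and vertical below 0.1 rad and linear speed of tube below 0.02 m/s and contact force between the fingers and tube below 0.1 N and x of can in the frame of board between -0.115 and 0.115 m and y of can in the frame of board between -0.065 and 0.065 m and z of can in the frame of board between 0.002 and 0.012 m and angle between each of can, bottle's own z axis and vertical below 0.12 rad and x of bottle in the frame of board between -0.115 and 0.115 m and y of bottle in the frame of board between -0.065 and 0.065 m and z of bottle in the frame of board between 0.002 and 0.012 m), for 0.2 s.
At the end, for the whole second after the job is handed in: The tube stands in the base's bore, upright, within 6 mm of its axis and its foot at most 4 mm above the bore's floor; the can stands upright on the round pad and the bottle on the square pad, each within 14 mm of the pad's centre; all are released and at rest (horizontal distance between tube and base below 0.006 m and z of tube in the frame of base below 0.019 m and angle between tube's own z axis and vertical below 0.1 rad and horizontal distance between can and pad_round below 0.014 m and z of can in the frame of pad_round below 0.008 m and angle between each of can, bottle's own z axis and vertical below 0.12 rad and horizontal distance between bottle and pad_square below 0.014 m and z of bottle in the frame of pad_square below 0.008 m and linear speed of each of can, bottle, tube below 0.02 m/s and contact force between the fingers and can below 0.1 N and contact force between the fingers and bottle below 0.1 N and contact force between the fingers and tube below 0.1 N); the robot touches nothing.
It fails at once if the can, the bottle or the tube is knocked over (tilted by more than about 35 degrees) (angle between any of can, bottle, tube's own z axis and vertical above 0.6 rad).
It fails at once if the tape, the screwdriver or the cup is moved by more than 30 mm (distance of any of tape, screwdriver, cup from where it was at the start of the episode above 0.03 m).
It also fails if it takes over 136 s, if anything falls off the work surface, if the arm or the gripper's body presses on something with over 40 N, if the wrist force passes 120 N, or if a joint passes its speed limit or range.

## Working session

There is one attempt and no reset: what is moved stays moved. The work goes in short steps, Python scripts to look and compute and a tool call to move; the robot and the scene stay as the last step left them, time stands still between calls to the robot, and variables do not carry over. Pictures are saved under pics/ and viewed, and the job is handed in when it is done.

Besides the shell and the picture viewer there is one more tool, called after "Emit:" as name(argument=value, ...), one argument or row to a line, values as JSON. move_arm: Moves the arm, as the interface text tells. Its arguments: {"type":"object","properties":{"motion":{"type":"array"},"newtons":{"type":"number"}},"required":["motion"]}

```bash
mkdir -p pics; ls; cat > h.py <<'E'
import numpy as np, cv2
from cell import r
def shot(name,fn=None):
    p=r.read_camera(name)
    if fn: cv2.imwrite('pics/'+fn,p['img'][:,:,::-1])
    return p
def w(p,c): return np.array(p['R']).T@(np.array(c)-np.array(p['t']))
def px(p,X):
    c=np.array(p['R'])@np.array(X)+np.array(p['t']); u=np.array(p['intrinsics'])@c; return u[:2]/u[2]
def ray(p,uv,z):
    d=np.array(p['R']).T@np.linalg.inv(np.array(p['intrinsics']))@np.array([uv[0],uv[1],1.]); o=-np.array(p['R']).T@np.array(p['t'])
    return o+d*(z-o[2])/d[2]
E
python3 - <<'E'
from h import *
np.set_printoptions(precision=4,suppress=True)
print(r.sense())
for n in ['side','top']:
    p=shot(n,n+'0.png'); print(n,p['intrinsics'],-np.array(p['R']).T@p['t'],np.array(p['R'])[2])
    for q in ['can','bottle','tube','base','board','pad_round','pad_square','tape','screwdriver','cup']:
        for f in ['tip_of','recognise']:
            print(q,f,[(np.round(w(p,d['location']),4).tolist(),np.round(px(p,w(p,d['location'])),0).tolist(),round(d['p'],2)) for d in getattr(r,f)(q,p)])
E
```

```text
pics
{'time': 0.0, 'joint_positions': array([-1.3953,  0.1816,  1.608 , -0.    ,  1.3538, -0.2063]), 'dq': array([ 0.001 , -0.0002,  0.001 , -0.0002, -0.0003, -0.0015]), 'effort': array([ -0.0004, -44.4869, -35.1338,  -0.0004,   0.0091,   0.    ]), 'eef_pos': array([ 0.2141, -0.533 ,  0.2304]), 'tcp_rot': array([-0.0006,  0.8284, -0.5601, -0.0006]), 'ft_force': array([0.4086, 0.0142, 0.3448]), 'moment': array([-0.0001,  0.0459, -0.0347]), 'grip_width': 1.0002836342446613}
side [[389.7849   0.     250.6499]
 [  0.     389.7849 190.2323]
 [  0.       0.       1.    ]] [0.1094 0.6636 0.6559] [ 0.4231 -0.6654 -0.615 ]
can tip_of [([0.5723, 0.0025, 0.007], [237.0, 196.0], 0.63)]
can recognise [([0.5583, 0.0226, 0.0878], [237.0, 177.0], 0.78)]
bottle tip_of [([0.5778, -0.0897, 0.0084], [254.0, 178.0], 0.98)]
bottle recognise [([0.5607, -0.0718, 0.0882], [257.0, 159.0], 0.68)]
tube tip_of [([0.7648, 0.1466, -0.004], [146.0, 201.0], 0.29)]
tube recognise []
base tip_of [([0.479, 0.2965, -0.0066], [193.0, 290.0], 0.64)]
base recognise [([0.4712, 0.3045, 0.0414], [192.0, 279.0], 0.75)]
board t
[... 2686 characters left out ...]
0], 0.55)]
pad_square tip_of [([0.5745, -0.0831, 0.0029], [291.0, 178.0], 0.66), ([0.5752, -0.0835, 0.0039], [291.0, 178.0], 0.6)]
pad_square recognise [([0.529, -0.0795, 0.0038], [290.0, 198.0], 0.62)]
tape tip_of [([0.7586, 0.1408, -0.004], [195.0, 103.0], 0.58), ([0.6107, -0.0444, 0.0013], [274.0, 163.0], 0.47)]
tape recognise [([0.7602, 0.1432, 0.022], [192.0, 99.0], 0.78)]
screwdriver tip_of [([0.3885, 0.0076, 0.0012], [254.0, 260.0], 0.6)]
screwdriver recognise [([0.3711, -0.0238, 0.0229], [268.0, 269.0], 0.58)]
cup tip_of [([0.5744, -0.0836, 0.0025], [291.0, 178.0], 0.68), ([0.7741, -0.1446, -0.0001], [315.0, 95.0], 0.56)]
cup recognise [([0.7826, -0.1493, 0.019], [318.0, 88.0], 0.7)]
```

```bash
python3 -c "
import cv2
for n in ['side','top']:
    a=cv2.imread(f'pics/{n}0.png'); cv2.imwrite(f'pics/{n}0c.png',cv2.resize(a[100:300,100:420] if n=='side' else a[60:310,80:480],None,fx=2 if n=='top' else 2.5,fy=2 if n=='top' else 2.5,interpolation=2))
"
```

```text
(no output)
```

View pics/top0.png

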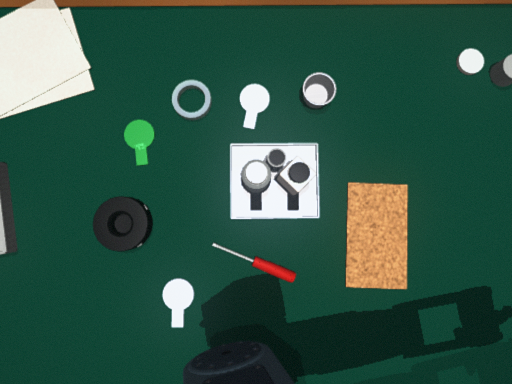

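View pics/side0.png

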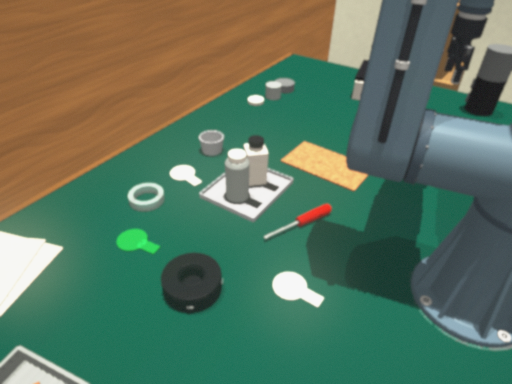

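View pics/top0c.png

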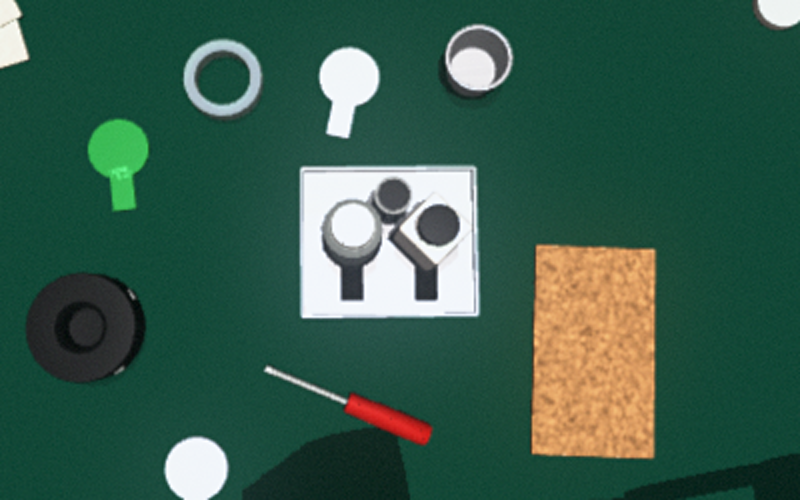

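The top view shows the can at px (254,176), the tube at (276,159), the bottle at (297,177), the black base at (122,223) and the board at (376,236). In both pictures the white and green keyhole shapes are look-alikes, and the networks agree with the layout. Next I'll write a planner that turns target poses into move units.

```bash
cat >> h.py <<'E'
import json,sys,math
from scipy.spatial.transform import Rotation as Ro
def Rq(q): return Ro.from_quat([q[1],q[2],q[3],q[0]]).as_matrix()
def yawR(y):
    c,s=math.cos(y),math.sin(y); return np.array([[c,s,0],[s,-c,0],[0,0,-1.]])  # cols: x,y,z tool
def cur():
    s=r.sense(); R=Rq(s['tcp_rot']); return np.array(s['eef_pos']),math.atan2(R[1,0],R[0,0]),s
def plan(wps,hand,p=None,y=None,step=.036,dec=3):
    """wps: list of (x,y,z,yawdeg). prints calls"""
    p0,y0,_=cur(); p=p0 if p is None else np.array(p,float); y=y0 if y is None else math.radians(y)
    for wp in wps:
        tp=np.array(wp[:3]); ty=math.radians(wp[3])
        dy=(ty-y+math.pi)%(2*math.pi)-math.pi
        d=yawR(y).T@(tp-p); k=max(1,math.ceil(max(np.abs(d).max()/.15,abs(dy)/(8*math.radians(7)),np.linalg.norm(d)/(7.5*step))))
        for i in range(k):
            d=yawR(y).T@(tp-p)/(k-i); dy=((ty-y+math.pi)%(2*math.pi)-math.pi)/(k-i)
            u=np.round(d/.15,dec); t=round(-dy/math.pi,4)
            n=max(1,math.ceil(max(np.linalg.norm(d)/step,abs(dy)/math.radians(7.))))
            print([u.tolist(),[0,0,t],hand],'x',n+(i==k-1))
            p=p+yawR(y)@u*.15; y=y-t*math.pi
        print('  ->',np.round(p,4),round(math.degrees(y),1))
def st():
    p,y,s=cur(); print('t',round(s['time'],2),'tcp',np.round(p,4),'yaw',round(math.degrees(y),2),'tilt',np.round(Rq(s['tcp_rot'])[:2,2],3),'F',np.round(s['ft_force'],1),'g',round(s['grip_width'],3),'q',np.round(s['joint_positions'],2))
E
python3 - <<'E'
from h import *
plan([(.574,.0025,.231,30),(.574,.0025,.074,30)],-1)
E
```

```text
[[-0.606, -0.889, 0.0], [0, 0, -0.1363], -1] x 5
[[-0.182, -1.061, 0.001], [0, 0, -0.1363], -1] x 5
[[0.275, -1.04, 0.0], [0, 0, -0.1363], -1] x 5
[[0.682, -0.832, 0.001], [0, 0, -0.1362], -1] x 6
  -> [0.5739 0.0025 0.231 ] 30.0
[[0.0, 0.0, 0.523], [0, 0, -0.0], -1] x 3
[[0.0, 0.0, 0.524], [0, 0, -0.0], -1] x 4
  -> [0.5739 0.0025 0.0739] 30.0
```

Emit:
move_arm(
  motion=[
    [[-0.606,-0.889,0],[0,0,-0.136],-1],
    [[-0.606,-0.889,0],[0,0,-0.136],-1],
    [[-0.606,-0.889,0],[0,0,-0.136],-1],
    [[-0.606,-0.889,0],[0,0,-0.136],-1],
    [[-0.606,-0.889,0],[0,0,-0.136],-1],
  ],
  newtons=60,
)

```text
time: 2.52
eef_pos: [0.307, -0.3945, 0.2312]
tcp_rot: [-0.001, 0.93, -0.368, 0.0]
ft_force: [0.6, -0.3, 0.5]
grip_width: 1.002
```

```bash
sed -i 's/np.abs(d).max()\/.15,/np.linalg.norm(d)\/.149,/' h.py; python3 - <<'E'
from h import *
st()
plan([(.574,.0025,.231,30),(.574,.0025,.074,30)],-1)
E
```

```text
t 2.52 tcp [ 0.307  -0.3945  0.2312] yaw -43.22 tilt [0.001 0.002] F [ 0.6 -0.3  0.5] g 1.002 q [-1.15  0.01  1.79  0.    1.34 -0.4 ]
[[-0.129, -0.787, 0.0], [0, 0, -0.1017], -1] x 4
[[0.125, -0.788, 0.0], [0, 0, -0.1017], -1] x 4
[[0.366, -0.708, 0.001], [0, 0, -0.1017], -1] x 4
[[0.57, -0.558, 0.0], [0, 0, -0.1017], -1] x 5
  -> [0.574  0.0025 0.231 ] 30.0
[[-0.0, -0.0, 0.523], [0, 0, 0.0], -1] x 3
[[-0.0, -0.0, 0.524], [0, 0, 0.0], -1] x 4
  -> [0.574  0.0025 0.074 ] 30.0
```

Emit:
move_arm(
  motion=[
    [[-0.13,-0.79,0],[0,0,-0.102],-1],
    [[-0.13,-0.79,0],[0,0,-0.102],-1],
    [[-0.13,-0.79,0],[0,0,-0.102],-1],
    [[-0.13,-0.79,0],[0,0,-0.102],-1],
  ],
)

```text
time: 2.85
eef_pos: [0.3743, -0.2958, 0.2314]
tcp_rot: [-0.001, 0.977, -0.215, 0.0]
ft_force: [0.1, -0.5, -0.1]
grip_width: 1.0
```

Emit:
move_arm(
  motion=[
    [[0.125,-0.79,0],[0,0,-0.102],-1],
    [[0.125,-0.79,0],[0,0,-0.102],-1],
    [[0.125,-0.79,0],[0,0,-0.102],-1],
    [[0.125,-0.79,0],[0,0,-0.102],-1],
  ],
)

```text
time: 3.18
eef_pos: [0.4418, -0.197, 0.2315]
tcp_rot: [-0.001, 0.998, -0.057, 0.001]
ft_force: [-0.1, -0.0, 0.5]
grip_width: 1.001
```

Emit:
move_arm(
  motion=[
    [[0.366,-0.708,0],[0,0,-0.102],-1],
    [[0.366,-0.708,0],[0,0,-0.102],-1],
    [[0.366,-0.708,0],[0,0,-0.102],-1],
    [[0.366,-0.708,0],[0,0,-0.102],-1],
  ],
)

```text
time: 3.52
eef_pos: [0.5091, -0.0986, 0.2315]
tcp_rot: [-0.001, 0.995, 0.103, 0.001]
ft_force: [-1.4, 0.5, -0.6]
grip_width: 1.006
```

Emit:
move_arm(
  motion=[
    [[0.4,-0.4,0],[0,0,-0.102],-1],
    [[0.4,-0.4,0],[0,0,-0.102],-1],
    [[0.4,-0.4,0],[0,0,-0.102],-1],
    [[0.4,-0.4,0],[0,0,-0.102],-1],
    [[0.4,-0.4,0],[0,0,-0.102],-1],
  ],
)

```text
time: 3.93
eef_pos: [0.5535, -0.0325, 0.231]
tcp_rot: [0.0, 0.967, 0.256, -0.0]
ft_force: [-0.5, -0.0, -0.6]
grip_width: 1.003
```

```bash
python3 - <<'E'
from h import *
st()
p=shot('top','t1.png');st()
plan([(.574,.0025,.231,30),(.574,.0025,.074,30)],-1)
E
```

```text
t 3.93 tcp [ 0.5535 -0.0325  0.231 ] yaw 29.63 tilt [-0.001 -0.001] F [-0.5 -0.  -0.6] g 1.003 q [-0.27  0.14  1.66 -0.    1.35 -0.79]
t 3.98 tcp [ 0.5533 -0.0329  0.2311] yaw 29.57 tilt [-0.001 -0.   ] F [-0.6 -0.8  0.5] g 0.997 q [-0.27  0.14  1.66 -0.    1.35 -0.79]
[[0.237, -0.137, 0.0], [0, 0, -0.0024], -1] x 3
  -> [0.574  0.0025 0.2311] 30.0
[[-0.0, 0.0, 0.524], [0, 0, 0.0], -1] x 3
[[-0.0, 0.0, 0.523], [0, 0, 0.0], -1] x 4
  -> [0.574  0.0025 0.074 ] 30.0
```

View pics/t1.png

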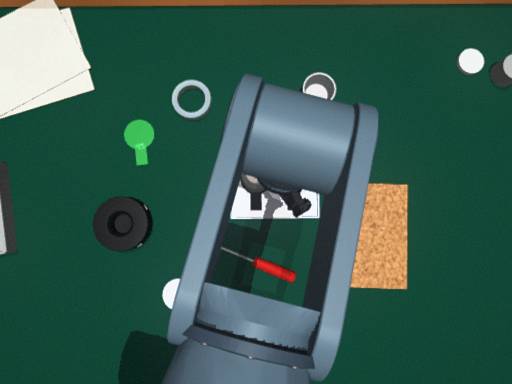

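The arm blocks most of the top view of the tray (around px (290,190)), so close checks will use the side camera. Positioning over the can.

Emit:
move_arm(
  motion=[
    [[0.237,-0.137,0],[0,0,0],-1],
    [[0.237,-0.137,0],[0,0,0],-1],
    [[0.237,-0.137,0],[0,0,0],-1],
    [[0.237,-0.137,0.22],[0,0,0],-1],
    [[0.237,-0.137,0.22],[0,0,0],-1],
  ],
)

```text
time: 4.4
eef_pos: [0.571, 0.0027, 0.1937]
tcp_rot: [-0.001, 0.967, 0.256, -0.003]
ft_force: [-1.7, 0.1, -1.7]
grip_width: 1.005
```

```bash
python3 - <<'E'
from h import *
p=shot('side','s1.png');st()
a=p['img'][90:230,170:330,::-1]; cv2.imwrite('pics/s1c.png',cv2.resize(a,None,fx=5,fy=4.2,interpolation=2))
plan([(.574,.0025,.074,30)],-1)
E
```

```text
t 4.45 tcp [0.5714 0.0027 0.1954] yaw 29.64 tilt [-0.007  0.001] F [-1.2  0.2 -0.5] g 1.001 q [-0.2   0.21  1.65 -0.    1.29 -0.72]
[[0.014, 0.01, 0.809], [0, 0, -0.002], -1] x 5
  -> [0.5739 0.0025 0.074 ] 30.0
```

View pics/s1c.png

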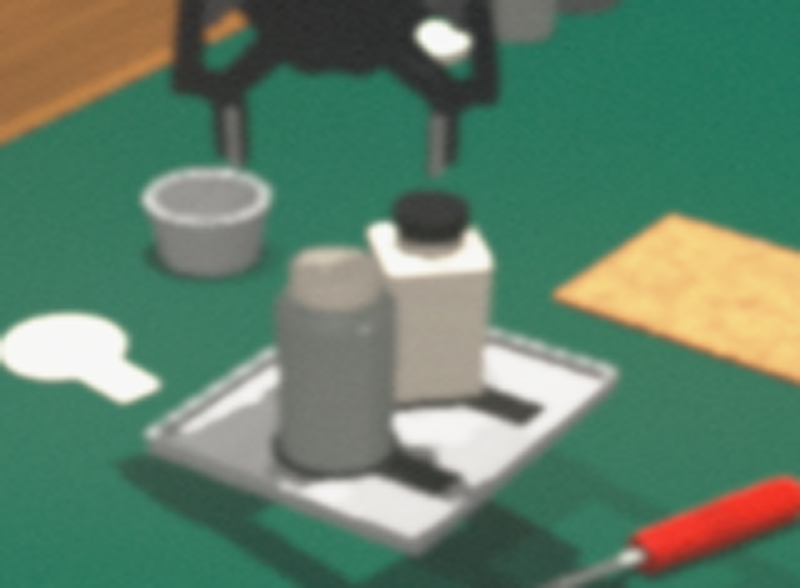

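The fingers straddle the can symmetrically (crop columns 230 and 440, can at 336). Descending.

Emit:
move_arm(
  motion=[
    [[0,0,0.2],[0,0,0],-1],
    [[0,0,0.4],[0,0,0],-1],
    [[0,0,0.6],[0,0,0],-1],
    [[0,0,0.75],[0,0,0],-1],
    [[0,0,0.815],[0,0,0],-1],
    [[0,0,0.815],[0,0,0],-1],
  ],
)

```text
time: 4.95
eef_pos: [0.5726, 0.0032, 0.0745]
tcp_rot: [-0.001, 0.967, 0.256, -0.002]
ft_force: [-0.1, 0.3, -0.1]
grip_width: 0.995
```

```bash
python3 - <<'E'
from h import *
p=shot('side');st()
a=p['img'][90:230,170:330,::-1]; cv2.imwrite('pics/s2c.png',cv2.resize(a,None,fx=5,fy=4.2,interpolation=2))
E
```

```text
t 5.0 tcp [0.574  0.0031 0.0763] yaw 29.72 tilt [-0.001  0.   ] F [-0.3 -0.4  0.1] g 1.0 q [-0.2   0.36  1.72 -0.    1.06 -0.72]
```

View pics/s2c.png

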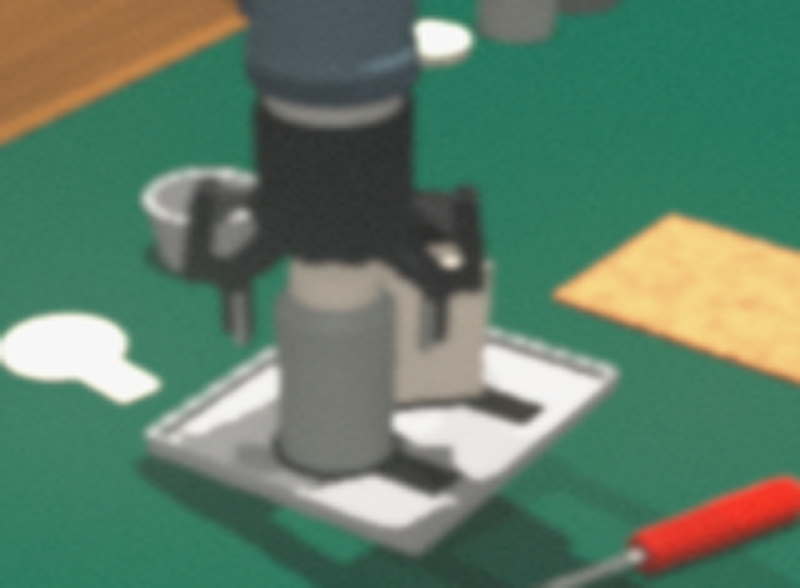

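The can sits centred between the fingers and the body is just above the cap. Closing.

Emit:
move_arm(
  motion=[
    [[0,0,0],[0,0,0],1],
    [[0,0,0],[0,0,0],1],
    [[0,0,0],[0,0,0],1],
    [[0,0,0],[0,0,0],1],
    [[0,0,0],[0,0,0],1],
    [[0,0,0],[0,0,0],1],
    [[0,0,0],[0,0,0],1],
    [[0,0,0],[0,0,0],1],
  ],
  newtons=60,
)

```text
time: 5.67
eef_pos: [0.5756, 0.0031, 0.0788]
tcp_rot: [0.001, 0.966, 0.257, 0.001]
ft_force: [-3.6, -0.8, 5.7]
grip_width: 0.707
```

```bash
python3 - <<'E'
from h import *
st();p=shot('side')
a=p['img'][90:230,170:330,::-1]; cv2.imwrite('pics/s3c.png',cv2.resize(a,None,fx=5,fy=4.2,interpolation=2))
plan([(.574,.0025,.24,30),(.495,-.28,.24,30),(.495,-.28,.0763,30)],1,step=.022)
E
```

```text
t 5.67 tcp [0.5756 0.0031 0.0788] yaw 29.81 tilt [ 0.003 -0.001] F [-3.6 -0.8  5.7] g 0.707 q [-0.2   0.36  1.72 -0.    1.06 -0.72]
[[-0.006, -0.001, -0.538], [0, 0, -0.0005], 1] x 4
[[-0.005, -0.001, -0.537], [0, 0, -0.0006], 1] x 5
  -> [0.574  0.0026 0.24  ] 30.0
[[-0.699, 0.684, -0.0], [0, 0, 0.0], 1] x 7
[[-0.699, 0.684, -0.0], [0, 0, 0.0], 1] x 8
  -> [ 0.495 -0.28   0.24 ] 30.0
[[-0.0, 0.0, 0.546], [0, 0, 0.0], 1] x 4
[[-0.0, 0.0, 0.545], [0, 0, 0.0], 1] x 5
  -> [ 0.495  -0.28    0.0763] 30.0
```

View pics/s3c.png

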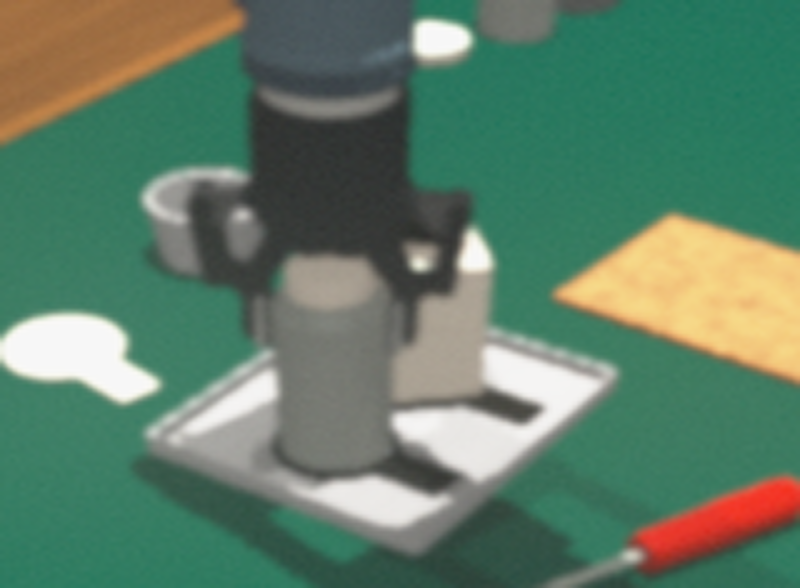

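Emit:
move_arm(
  motion=[
    [[0,0,-0.08],[0,0,0],1],
    [[0,0,-0.22],[0,0,0],1],
    [[0,0,-0.36],[0,0,0],1],
    [[0,0,-0.52],[0,0,0],1],
    [[0,0,-0.68],[0,0,0],1],
    [[0,0,-0.84],[0,0,0],1],
    [[0,0,-1],[0,0,0],1],
    [[0,0,-1],[0,0,0],1],
  ],
)

```text
time: 6.38
eef_pos: [0.5773, 0.0034, 0.2333]
tcp_rot: [0.002, 0.966, 0.257, 0.005]
ft_force: [0.9, 0.5, -1.6]
grip_width: 0.708
```

Emit:
move_arm(
  motion=[
    [[-0.05,0.05,-0.09],[0,0,0],1],
    [[-0.15,0.15,-0.09],[0,0,0],1],
    [[-0.25,0.25,-0.09],[0,0,0],1],
    [[-0.35,0.35,-0.09],[0,0,0],1],
    [[-0.45,0.44,-0.09],[0,0,0],1],
    [[-0.55,0.54,-0.09],[0,0,0],1],
    [[-0.65,0.64,-0.09],[0,0,0],1],
    [[-0.7,0.684,-0.09],[0,0,0],1],
  ],
)

```text
time: 7.05
eef_pos: [0.5332, -0.1393, 0.2392]
tcp_rot: [0.0, 0.967, 0.256, -0.0]
ft_force: [0.9, 0.3, -3.2]
grip_width: 0.71
```

```bash
python3 - <<'E'
from h import *
st();p=shot('side','s4.png')
plan([(.495,-.28,.24,30),(.495,-.28,.0763,30)],1,step=.022)
E
```

```text
t 7.05 tcp [ 0.5332 -0.1393  0.2392] yaw 29.71 tilt [-0.001 -0.001] F [ 0.9  0.3 -3.2] g 0.71 q [-0.47  0.12  1.66 -0.    1.36 -0.99]
[[-0.682, 0.686, -0.005], [0, 0, -0.0019], 1] x 8
  -> [ 0.495 -0.28   0.24 ] 30.0
[[0.0, -0.0, 0.546], [0, 0, 0.0], 1] x 4
[[0.0, -0.0, 0.545], [0, 0, 0.0], 1] x 5
  -> [ 0.495  -0.28    0.0763] 30.0
```

View pics/s4.png

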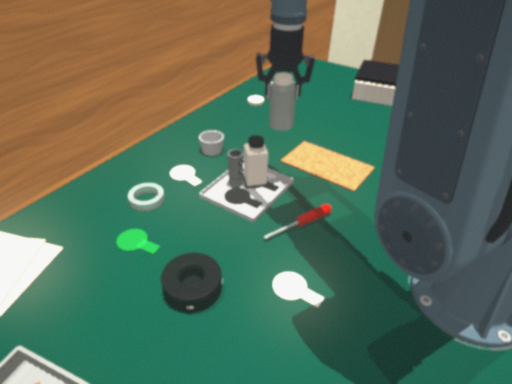

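The can is held upright at px (283,100), and the tray now holds the bottle and tube at (240,165). Carrying on to the board.

Emit:
move_arm(
  motion=[
    [[-0.05,0.05,0],[0,0,0],1],
    [[-0.15,0.15,0],[0,0,0],1],
    [[-0.25,0.25,0],[0,0,0],1],
    [[-0.35,0.35,0],[0,0,0],1],
    [[-0.45,0.45,0],[0,0,0],1],
    [[-0.55,0.55,0],[0,0,0],1],
    [[-0.65,0.65,0],[0,0,0],1],
    [[-0.682,0.686,0],[0,0,0],1],
  ],
)

```text
time: 7.77
eef_pos: [0.4959, -0.2795, 0.2394]
tcp_rot: [0.0, 0.967, 0.257, -0.0]
ft_force: [0.4, 0.8, -3.3]
grip_width: 0.704
```

Emit:
move_arm(
  motion=[
    [[0,0,0.08],[0,0,0],1],
    [[0,0,0.2],[0,0,0],1],
    [[0,0,0.35],[0,0,0],1],
    [[0,0,0.5],[0,0,0],1],
    [[0,0,0.65],[0,0,0],1],
    [[0,0,0.8],[0,0,0],1],
    [[0,0,0.9],[0,0,0],1],
    [[0,0,0.95],[0,0,0],1],
  ],
)

```text
time: 8.43
eef_pos: [0.4952, -0.2745, 0.0934]
tcp_rot: [-0.002, 0.966, 0.258, -0.001]
ft_force: [0.1, -0.1, -3.2]
grip_width: 0.702
```

```bash
python3 - <<'E'
from h import *
st();p=shot('side')
cv2.imwrite('pics/s5.png',cv2.resize(p['img'][60:210,230:420,::-1],None,fx=4,fy=4))
p2=shot('top','t5.png');st()
E
```

```text
t 8.43 tcp [ 0.4952 -0.2745  0.0934] yaw 29.87 tilt [-0.004  0.004] F [ 0.1 -0.1 -3.2] g 0.702 q [-0.72  0.33  1.73  0.    1.09 -1.24]
t 8.53 tcp [ 0.4957 -0.2754  0.0949] yaw 29.86 tilt [-0.003  0.003] F [ 0.4 -0.5 -2.6] g 0.705 q [-0.72  0.33  1.73  0.    1.09 -1.24]
```

View pics/s5.png

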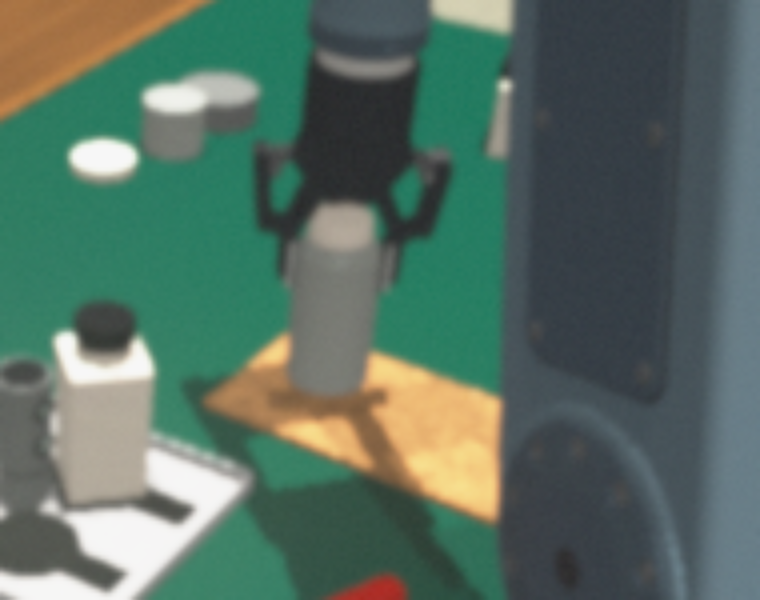

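View pics/t5.png

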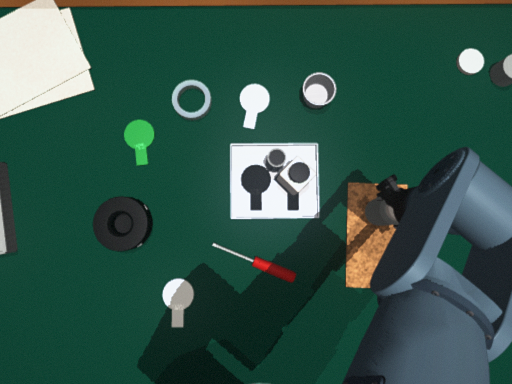

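The can hovers about 15 mm above the board near its far end (crop px (335,390)). Lowering gently.

Emit:
move_arm(
  motion=[
    [[0,0,0.03],[0,0,0],1],
    [[0,0,0.06],[0,0,0],1],
    [[0,0,0.08],[0,0,0],1],
    [[0,0,0.1],[0,0,0],1],
    [[0,0,0.1],[0,0,0],1],
    [[0,0,0.1],[0,0,0],1],
  ],
)

```text
time: 9.03
eef_pos: [0.4964, -0.2776, 0.0821]
tcp_rot: [0.0, 0.966, 0.257, 0.0]
ft_force: [0.4, -0.4, -2.5]
grip_width: 0.707
```

Emit:
move_arm(
  motion=[
    [[0,0,0.01],[0,0,0],1],
    [[0,0,0.015],[0,0,0],1],
    [[0,0,0.015],[0,0,0],1],
  ],
)

```text
time: 9.28
eef_pos: [0.4964, -0.2776, 0.0798]
tcp_rot: [-0.0, 0.966, 0.257, 0.0]
ft_force: [0.4, -0.0, -3.4]
grip_width: 0.707
```

Emit:
move_arm(
  motion=[
    [[0,0,0.01],[0,0,0],1],
    [[0,0,0.02],[0,0,0],1],
    [[0,0,0.02],[0,0,0],1],
  ],
)

```text
time: 9.53
eef_pos: [0.497, -0.2784, 0.0788]
tcp_rot: [0.001, 0.966, 0.257, 0.0]
ft_force: [-3.2, 2.3, 11.0]
grip_width: 0.707
```

The force reads 11 N at z = 0.0788, as predicted, so the can is on the board. Releasing it and rising.

Emit:
move_arm(
  motion=[
    [[0,0,-0.005],[0,0,0],-1],
    [[0,0,-0.005],[0,0,0],-1],
    [[0,0,-0.005],[0,0,0],-1],
    [[0,0,-0.005],[0,0,0],-1],
    [[0,0,-0.005],[0,0,0],-1],
    [[0,0,-0.005],[0,0,0],-1],
    [[0,0,-0.1],[0,0,0],-1],
    [[0,0,-0.2],[0,0,0],-1],
  ],
)

```text
time: 10.2
eef_pos: [0.4956, -0.2768, 0.1058]
tcp_rot: [-0.001, 0.966, 0.257, -0.001]
ft_force: [-0.1, -0.3, -0.5]
grip_width: 1.0
```

```bash
python3 - <<'E'
from h import *
st();p=shot('side')
cv2.imwrite('pics/s6.png',cv2.resize(p['img'][60:210,230:420,::-1],None,fx=4,fy=4))
for q in ['bottle','tube','can']:
  print(q,[(np.round(w(p,d['location']),4).tolist(),round(d['p'],2)) for d in r.tip_of(q,p)])
plan([(.495,-.28,.24,30),(.575,-.085,.235,-45),(.575,-.085,.0763,-45)],-1)
E
```

```text
t 10.2 tcp [ 0.4956 -0.2768  0.1058] yaw 29.79 tilt [-0.002  0.002] F [-0.1 -0.3 -0.5] g 1.0 q [-0.72  0.31  1.72  0.    1.11 -1.24]
bottle [([0.5778, -0.0884, 0.0072], 0.67)]
tube [([0.7642, 0.1431, -0.0056], 0.63), ([0.6131, -0.0441, 0.0011], 0.61), ([0.5765, -0.0039, 0.0008], 0.23)]
can [([0.4926, -0.282, 0.0029], 0.7)]
[[-0.017, 0.008, -0.888], [0, 0, -0.0011], -1] x 5
  -> [ 0.495 -0.28   0.24 ] 30.0
[[0.556, -0.43, 0.017], [0, 0, 0.2083], -1] x 6
[[0.18, -0.679, 0.016], [0, 0, 0.2083], -1] x 7
  -> [ 0.575 -0.085  0.235] -45.0
[[-0.0, 0.0, 0.529], [0, 0, 0.0], -1] x 3
[[-0.0, 0.0, 0.529], [0, 0, 0.0], -1] x 4
  -> [ 0.575  -0.085   0.0763] -45.0
```

View pics/s6.png

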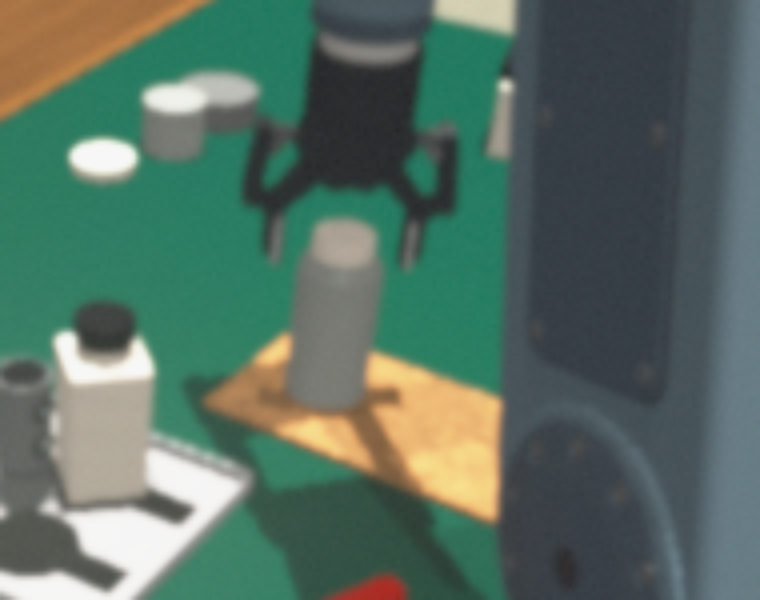

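The can stands upright and free on the board. Moving over the bottle.

Emit:
move_arm(
  motion=[
    [[0,0,-0.25],[0,0,0],-1],
    [[0,0,-0.5],[0,0,0],-1],
    [[0,0,-0.75],[0,0,0],-1],
    [[0,0,-0.89],[0,0,0],-1],
    [[0,0,-0.89],[0,0,0],-1],
  ],
)

```text
time: 10.82
eef_pos: [0.4986, -0.2793, 0.2455]
tcp_rot: [0.004, 0.966, 0.257, 0.002]
ft_force: [0.2, -0.6, 0.8]
grip_width: 1.0
```

Emit:
move_arm(
  motion=[
    [[0.12,-0.09,0],[0,0,0.036],-1],
    [[0.24,-0.18,0],[0,0,0.07],-1],
    [[0.36,-0.27,0],[0,0,0.105],-1],
    [[0.46,-0.35,0],[0,0,0.14],-1],
    [[0.52,-0.41,0],[0,0,0.175],-1],
    [[0.55,-0.43,0],[0,0,0.208],-1],
    [[0.55,-0.43,0],[0,0,0.208],-1],
  ],
)

```text
time: 11.4
eef_pos: [0.5357, -0.1788, 0.2383]
tcp_rot: [-0.001, 0.998, -0.068, -0.001]
ft_force: [-0.8, -1.2, -0.8]
grip_width: 1.002
```

```bash
python3 - <<'E'
from h import *
st()
plan([(.576,-.087,.235,-45),(.576,-.087,.0763,-45)],-1)
E
```

```text
t 11.4 tcp [ 0.5357 -0.1788  0.2383] yaw -7.74 tilt [-0.002  0.002] F [-0.8 -1.2 -0.8] g 1.002 q [-0.53  0.15  1.62  0.    1.37 -0.4 ]
[[0.184, -0.643, 0.022], [0, 0, 0.207], -1] x 7
  -> [ 0.5761 -0.087   0.235 ] -45.0
[[-0.0, 0.0, 0.529], [0, 0, -0.0], -1] x 3
[[-0.0, 0.0, 0.529], [0, 0, -0.0], -1] x 4
  -> [ 0.5761 -0.087   0.0763] -45.0
```

Emit:
move_arm(
  motion=[
    [[0.04,-0.13,0],[0,0,0.036],-1],
    [[0.07,-0.26,0],[0,0,0.07],-1],
    [[0.11,-0.39,0],[0,0,0.105],-1],
    [[0.15,-0.52,0],[0,0,0.14],-1],
    [[0.184,-0.643,0],[0,0,0.175],-1],
    [[0.184,-0.643,0.02],[0,0,0.207],-1],
    [[0.184,-0.643,0.02],[0,0,0.207],-1],
    [[0.184,-0.643,0.02],[0,0,0.207],-1],
  ],
)

```text
time: 12.07
eef_pos: [0.5756, -0.0889, 0.2359]
tcp_rot: [0.0, 0.925, -0.38, -0.001]
ft_force: [-0.2, -0.1, -0.0]
grip_width: 0.999
```

```bash
python3 - <<'E'
from h import *
p=shot('side');st()
cv2.imwrite('pics/s7.png',cv2.resize(p['img'][60:230,170:350,::-1],None,fx=4,fy=3.5))
plan([(.576,-.087,.0763,-45)],-1)
E
```

```text
t 12.12 tcp [ 0.5757 -0.0892  0.2364] yaw -44.66 tilt [-0.002  0.   ] F [-0.6 -0.5 -0.1] g 0.997 q [-0.36  0.19  1.58 -0.    1.37  0.42]
[[-0.004, -0.006, 0.534], [0, 0, 0.0009], -1] x 3
[[-0.005, -0.006, 0.533], [0, 0, 0.001], -1] x 4
  -> [ 0.576  -0.087   0.0763] -45.0
```

View pics/s7.png

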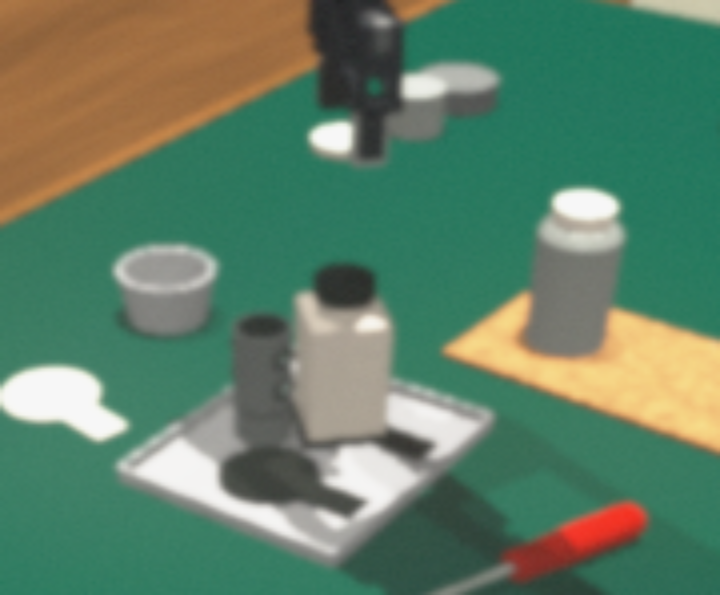

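```bash
python3 - <<'E'
from h import *
p=shot('side');
for x,y in [(.5757,-.0892),(.576,-.087),(.58,-.09),(.575,-.083)]: print(x,y,px(p,(x,y,.138)),px(p,(x,y,.11)))
a=p['img'][115:195,225:285,::-1]; cv2.imwrite('pics/s8.png',cv2.resize(a,None,fx=9,fy=7,interpolation=2))
t=shot('top'); 
cv2.imwrite('pics/t8.png',cv2.resize(t['img'][130:240,215:345,::-1],None,fx=6,fy=5,interpolation=2))
E
```

```text
0.5757 -0.0892 [255.87326115 138.13200077] [255.59254575 147.32129333]
0.576 -0.087 [255.32065415 138.45076   ] [255.04879032 147.64663578]
0.58 -0.09 [254.65409854 137.52245704] [254.39427808 146.70102449]
0.575 -0.083 [254.81201309 139.20739102] [254.54784195 148.41816668]
```

View pics/s8.png

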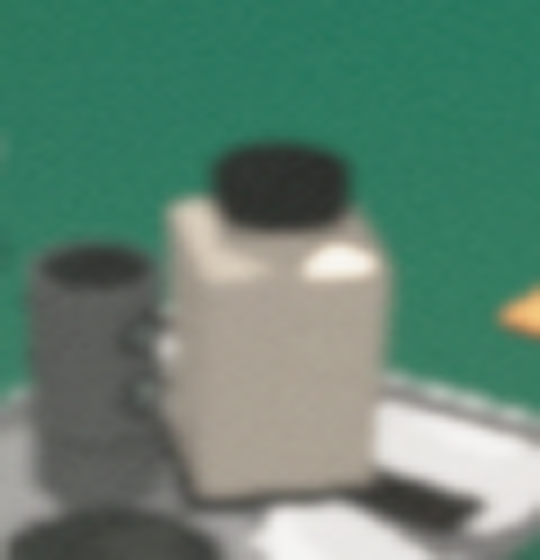

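```bash
python3 - <<'E'
from h import *
a=cv2.imread('pics/top0.png')[140:225,225:325]; cv2.imwrite('pics/t9.png',cv2.resize(a,None,fx=8,fy=7,interpolation=2))
t=shot('top')
for x,y in [(.5757,-.0892),(.576,-.087),(.58,-.09),(.575,-.083)]: print(x,y,px(t,(x,y,.138)),px(t,(x,y,.11)))
E
```

```text
0.5757 -0.0892 [301.09045194 170.54055423] [299.36973196 172.24749508]
0.576 -0.087 [299.97785506 170.40943677] [298.29616328 172.12103091]
0.58 -0.09 [301.43149538 168.37777506] [299.69957589 170.15987429]
0.575 -0.083 [297.97650088 170.94630275] [296.36477013 172.63938851]
```

View pics/t9.png

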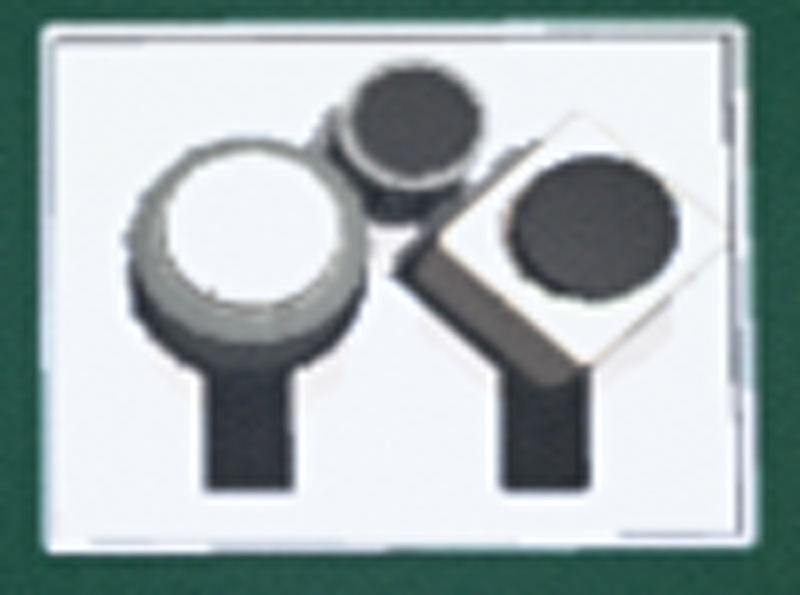

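In the earlier top picture the cap is centred at px (299.1,172.6), and in the side picture at (256.3,139.3). Both give the bottle at about (0.572,-0.086), and its faces lie at about 45°. Shifting slightly and descending.

Emit:
move_arm(
  motion=[
    [[-0.03,0,0.15],[0,0,0],-1],
    [[-0.03,0,0.35],[0,0,0],-1],
    [[-0.03,0,0.55],[0,0,0],-1],
    [[-0.03,0,0.75],[0,0,0],-1],
    [[-0.03,0,0.75],[0,0,0],-1],
  ],
)

```text
time: 12.68
eef_pos: [0.5686, -0.0845, 0.1186]
tcp_rot: [0.0, 0.924, -0.382, -0.005]
ft_force: [-1.4, -0.8, -0.5]
grip_width: 1.002
```

```bash
python3 - <<'E'
from h import *
p=shot('side');st()
cv2.imwrite('pics/s10.png',cv2.resize(p['img'][90:230,180:340,::-1],None,fx=4.5,fy=4.2))
plan([(.572,-.086,.0763,-45)],-1)
E
```

```text
t 12.73 tcp [ 0.5703 -0.0851  0.1217] yaw -44.88 tilt [-0.007  0.002] F [ 0.2 -0.2  0.8] g 1.002 q [-0.35  0.31  1.69 -0.    1.15  0.43]
[[0.012, -0.003, 0.303], [0, 0, 0.0007], -1] x 3
  -> [ 0.5719 -0.086   0.0763] -45.0
```

View pics/s10.png

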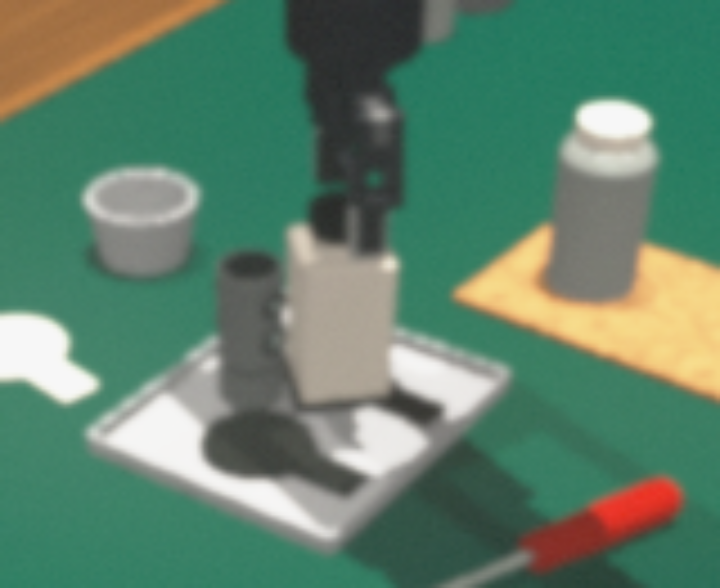

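The near finger is in front of the bottle's face at crop (370,230), so it can go down freely. I'll finish the descent and close.

Emit:
move_arm(
  motion=[
    [[0,0,0.12],[0,0,0],-1],
    [[0,0,0.25],[0,0,0],-1],
    [[0,0,0.31],[0,0,0],-1],
    [[0,0,0.31],[0,0,0],-1],
    [[0,0,0.31],[0,0,0],-1],
  ],
)

```text
time: 13.15
eef_pos: [0.5737, -0.0859, 0.0796]
tcp_rot: [-0.0, 0.924, -0.382, 0.001]
ft_force: [-0.6, -0.2, 1.1]
grip_width: 1.0
```

Emit:
move_arm(
  motion=[
    [[0,0,0],[0,0,0],1],
    [[0,0,0],[0,0,0],1],
    [[0,0,0],[0,0,0],1],
    [[0,0,0],[0,0,0],1],
    [[0,0,0],[0,0,0],1],
    [[0,0,0],[0,0,0],1],
    [[0,0,0],[0,0,0],1],
    [[0,0,0],[0,0,0],1],
  ],
)

```text
time: 13.82
eef_pos: [0.5744, -0.086, 0.0801]
tcp_rot: [-0.0, 0.924, -0.382, 0.002]
ft_force: [0.6, -1.1, 6.7]
grip_width: 0.647
```

```bash
python3 - <<'E'
from h import *
p=shot('side');st()
cv2.imwrite('pics/s11.png',cv2.resize(p['img'][90:230,180:340,::-1],None,fx=4.5,fy=4.2))
plan([(.572,-.086,.237,-45),(.38,-.28,.237,-45),(.38,-.28,.08,-45)],1,step=.02)
E
```

```text
t 13.87 tcp [ 0.5744 -0.086   0.0801] yaw -44.9 tilt [ 0.003 -0.001] F [ 0.2 -0.4  6.8] g 0.651 q [-0.35  0.37  1.7   0.    1.06  0.43]
[[-0.006, 0.006, -0.523], [0, 0, 0.0003], 1] x 4
[[-0.005, 0.005, -0.523], [0, 0, 0.0002], 1] x 5
  -> [ 0.5721 -0.086   0.237 ] -45.0
[[0.004, 0.91, 0.0], [0, 0, 0.0], 1] x 7
[[0.005, 0.91, 0.0], [0, 0, 0.0], 1] x 8
  -> [ 0.38   -0.2801  0.237 ] -45.0
[[-0.0, -0.0, 0.523], [0, 0, 0.0], 1] x 4
[[-0.0, -0.0, 0.524], [0, 0, 0.0], 1] x 5
  -> [ 0.38   -0.2801  0.08  ] -45.0
```

View pics/s11.png

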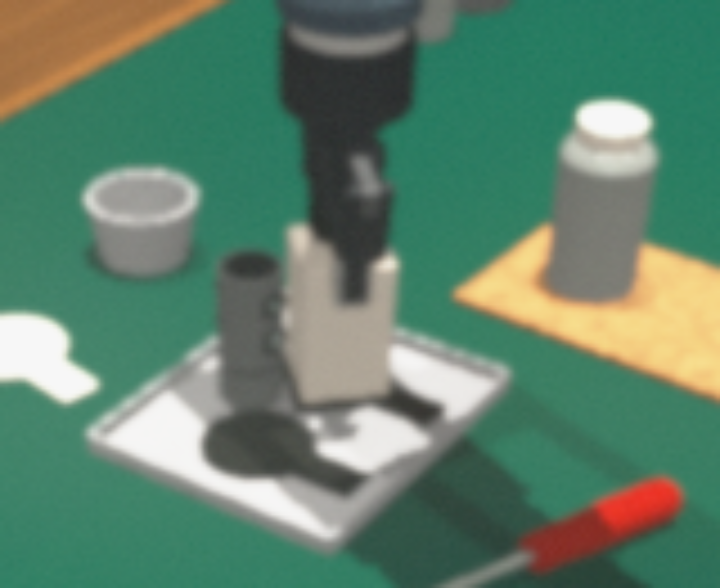

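The bottle is gripped (opening 0.65, about 55 mm). Lifting and carrying it over.

Emit:
move_arm(
  motion=[
    [[0,0,-0.08],[0,0,0],1],
    [[0,0,-0.22],[0,0,0],1],
    [[0,0,-0.36],[0,0,0],1],
    [[0,0,-0.52],[0,0,0],1],
    [[0,0,-0.68],[0,0,0],1],
    [[0,0,-0.84],[0,0,0],1],
    [[0,0,-1],[0,0,0],1],
    [[0,0,-1],[0,0,0],1],
  ],
)

```text
time: 14.53
eef_pos: [0.5753, -0.0862, 0.2344]
tcp_rot: [-0.0, 0.924, -0.382, 0.004]
ft_force: [1.0, 0.4, -1.5]
grip_width: 0.647
```

Emit:
move_arm(
  motion=[
    [[0,0.06,-0.06],[0,0,0],1],
    [[0,0.18,-0.06],[0,0,0],1],
    [[0,0.3,-0.06],[0,0,0],1],
    [[0,0.44,-0.06],[0,0,0],1],
    [[0,0.58,-0.06],[0,0,0],1],
    [[0,0.72,-0.06],[0,0,0],1],
    [[0,0.85,-0.06],[0,0,0],1],
    [[0,0.92,-0.06],[0,0,0],1],
  ],
)

```text
time: 15.2
eef_pos: [0.4729, -0.184, 0.2357]
tcp_rot: [0.0, 0.924, -0.382, -0.002]
ft_force: [-0.8, -0.5, -2.4]
grip_width: 0.644
```

Emit:
move_arm(
  motion=[
    [[0,0.1,0],[0,0,0],1],
    [[0,0.24,0],[0,0,0],1],
    [[0,0.38,0],[0,0,0],1],
    [[0,0.52,0],[0,0,0],1],
    [[0,0.66,0],[0,0,0],1],
    [[0,0.8,0],[0,0,0],1],
    [[0,0.9,0],[0,0,0],1],
    [[0,0.9,0],[0,0,0],1],
  ],
)

```text
time: 15.87
eef_pos: [0.3782, -0.28, 0.2364]
tcp_rot: [0.0, 0.924, -0.383, -0.001]
ft_force: [0.4, -0.9, -2.7]
grip_width: 0.645
```

```bash
python3 - <<'E'
from h import *
p=shot('side');st()
cv2.imwrite('pics/s12.png',p['img'][:,:,::-1])
t=shot('top','t12.png')
plan([(.38,-.28,.237,-45),(.38,-.28,.08,-45)],1,step=.02)
E
```

```text
t 15.92 tcp [ 0.3791 -0.2791  0.2365] yaw -45.05 tilt [-0.001  0.001] F [ 0.1  0.4 -3.2] g 0.643 q [-0.89 -0.06  1.85  0.    1.35 -0.1 ]
[[0.008, 0.006, -0.003], [0, 0, 0.0], 1] x 2
  -> [ 0.38   -0.28    0.2371] -45.0
[[-0.0, -0.0, 0.524], [0, 0, 0.0], 1] x 4
[[-0.0, -0.0, 0.523], [0, 0, 0.0], 1] x 5
  -> [ 0.38 -0.28  0.08] -45.0
```

View pics/s12.png

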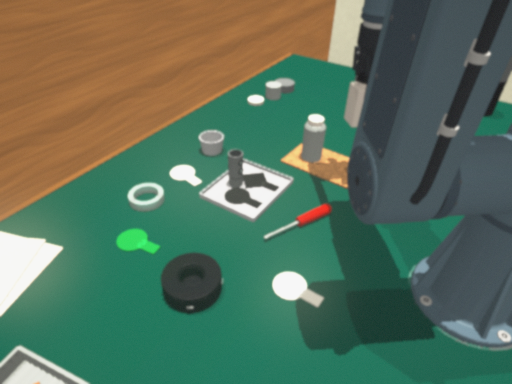

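View pics/t12.png

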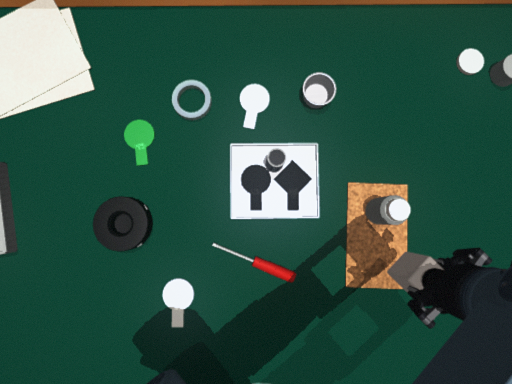

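Everything is as expected: the bottle is in the gripper at (415,275) in the top view, displaced by perspective, and the tray shows both pads clear. Lowering.

Emit:
move_arm(
  motion=[
    [[0,0,0.08],[0,0,0],1],
    [[0,0,0.2],[0,0,0],1],
    [[0,0,0.35],[0,0,0],1],
    [[0,0,0.5],[0,0,0],1],
    [[0,0,0.65],[0,0,0],1],
    [[0,0,0.8],[0,0,0],1],
    [[0,0,0.9],[0,0,0],1],
    [[0,0,0.96],[0,0,0],1],
  ],
)

```text
time: 16.63
eef_pos: [0.3798, -0.2767, 0.0909]
tcp_rot: [-0.001, 0.924, -0.381, -0.002]
ft_force: [-1.2, -0.4, -2.2]
grip_width: 0.648
```

Emit:
move_arm(
  motion=[
    [[0,0,0.02],[0,0,0],1],
    [[0,0,0.04],[0,0,0],1],
    [[0,0,0.05],[0,0,0],1],
    [[0,0,0.06],[0,0,0],1],
    [[0,0,0.06],[0,0,0],1],
    [[0,0,0.06],[0,0,0],1],
  ],
)

```text
time: 17.13
eef_pos: [0.3806, -0.2792, 0.0849]
tcp_rot: [0.0, 0.924, -0.382, 0.001]
ft_force: [0.8, -0.4, -2.4]
grip_width: 0.642
```

Emit:
move_arm(
  motion=[
    [[0,0,0.01],[0,0,0],1],
    [[0,0,0.025],[0,0,0],1],
    [[0,0,0.025],[0,0,0],1],
  ],
)

```text
time: 17.38
eef_pos: [0.3801, -0.2787, 0.0803]
tcp_rot: [-0.0, 0.924, -0.382, -0.0]
ft_force: [-0.8, 0.3, -3.7]
grip_width: 0.645
```

Emit:
move_arm(
  motion=[
    [[0,0,0.008],[0,0,0],1],
    [[0,0,0.015],[0,0,0],1],
    [[0,0,0.015],[0,0,0],1],
  ],
)

```text
time: 17.63
eef_pos: [0.3802, -0.279, 0.08]
tcp_rot: [-0.0, 0.924, -0.382, -0.0]
ft_force: [-7.0, 4.7, 17.3]
grip_width: 0.649
```

Emit:
move_arm(
  motion=[
    [[0,0,-0.005],[0,0,0],-1],
    [[0,0,-0.005],[0,0,0],-1],
    [[0,0,-0.005],[0,0,0],-1],
    [[0,0,-0.005],[0,0,0],-1],
    [[0,0,-0.005],[0,0,0],-1],
    [[0,0,-0.005],[0,0,0],-1],
    [[0,0,-0.1],[0,0,0],-1],
    [[0,0,-0.25],[0,0,0],-1],
  ],
)

```text
time: 18.3
eef_pos: [0.3789, -0.2772, 0.1139]
tcp_rot: [-0.001, 0.924, -0.382, -0.002]
ft_force: [1.1, -0.6, 0.1]
grip_width: 1.004
```

Emit:
move_arm(
  motion=[
    [[0,0,-0.25],[0,0,0],-1],
    [[0,0,-0.5],[0,0,0],-1],
    [[0,0,-0.75],[0,0,0],-1],
    [[0,0,-0.8],[0,0,0],-1],
    [[0,0,-0.8],[0,0,0],-1],
  ],
)

```text
time: 18.72
eef_pos: [0.3817, -0.2805, 0.2393]
tcp_rot: [0.002, 0.924, -0.382, 0.003]
ft_force: [0.0, 0.2, -0.1]
grip_width: 1.004
```

```bash
python3 - <<'E'
from h import *
st()
T={}
for k in range(4):
  for n in ['side','top']:
    p=shot(n,n[0]+'13.png' if k==0 else None)
    for q in ['tube','base','can','bottle','board','pad_round','pad_square']:
      for d in r.tip_of(q,p):
        if d['p']>.3: T.setdefault((q,n),[]).append(w(p,d['location']))
for k,v in T.items():
  print(k,[np.round(x,4).tolist() for x in v])
st()
E
```

```text
t 18.72 tcp [ 0.3817 -0.2805  0.2393] yaw -44.9 tilt [ 0.005 -0.006] F [ 0.   0.2 -0.1] g 1.004 q [-0.89 -0.06  1.85 -0.    1.35 -0.1 ]
('tube', 'side') [[0.6112, -0.0451, 0.0035], [0.6096, -0.0451, -0.001], [0.6107, -0.0449, -0.0006], [0.6093, -0.0488, 0.0018]]
('base', 'side') [[0.48, 0.2979, -0.004], [0.4813, 0.2964, -0.0045], [0.7641, 0.1442, -0.0051], [0.4807, 0.297, -0.0052], [0.4806, 0.2965, -0.0038]]
('can', 'side') [[0.4972, -0.2858, 0.0072], [0.4945, -0.2816, 0.0061], [0.4954, -0.2825, 0.0035], [0.496, -0.2807, 0.0081]]
('bottle', 'side') [[0.3793, -0.2851, 0.0064], [0.3841, -0.2813, 0.0039], [0.3823, -0.2834, 0.0061], [0.3818, -0.2833, 0.0063]]
('pad_round', 'side') [[0.5771, -0.0047, 0.0013], [0.6905, 0.2689, 0.0019], [0.317, 0.1776, -0.0027], [0.7685, 0.0005, -0.0006], [0.7689, 0.0022, 0.0012], [0.6885, 0.2688, -0.0011], [0.3164, 0.1809, -0.0011], [0.5793, -0.0014, 0.0025], [0.7654, 0.0004, 0.0013], [0.3162, 0.1794, -0.0009], [0.6895, 0.2698, -0.0019], [0.5764, -0.002, 0.001], [0.7679, 0.0, 0.0021], [0.5757, -0.0015, 0.0001], [0.3185, 0.1779, -0.0013], [0.6866, 0.2682, -
[... 973 characters left out ...]
 [0.6864, 0.2735, -0.001], [0.5751, 0.0028, 0.0022], [0.7684, -0.0012, 0.0011], [0.6118, -0.0434, 0.0018], [0.7614, 0.1422, -0.002], [0.766, -0.0024, -0.0032], [0.576, 0.0002, 0.0018], [0.6861, 0.2736, -0.0056], [0.315, 0.18, -0.0002], [0.7678, -0.001, -0.0021], [0.5742, -0.0021, 0.0002], [0.6883, 0.2723, -0.0038]]
('pad_square', 'top') [[0.5761, -0.0845, 0.004], [0.578, -0.0834, 0.0027], [0.576, -0.086, 0.0025], [0.5781, -0.086, 0.0015], [0.7579, 0.1432, -0.0016]]
('board', 'side') [[0.4394, -0.2835, -0.0012], [0.4405, -0.2791, -0.0037], [0.4413, -0.2799, -0.0015]]
t 21.92 tcp [ 0.3803 -0.2789  0.2358] yaw -44.9 tilt [ 0. -0.] F [ 0.8 -0.6 -0.2] g 1.0 q [-0.89 -0.06  1.85 -0.    1.35 -0.1 ]
```

View pics/t13.png

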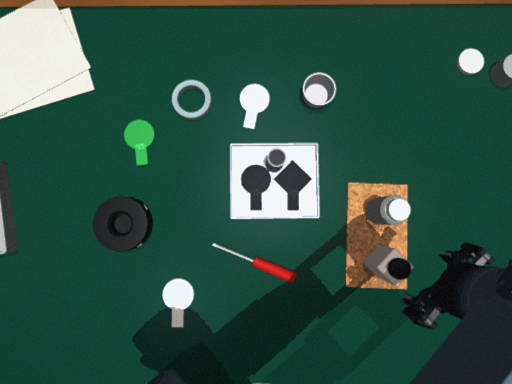

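View pics/s13.png

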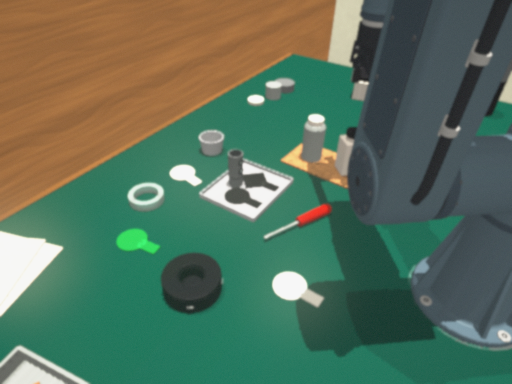

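Both stand upright on the board: the can at (395,210) and the bottle at (390,265) in the top view. The nets agree with the release poses to within 2–4 mm. Now a more exact look at the base's bore and the tube.

```bash
python3 - <<'E'
from h import *
for n in 'ts':
    a=cv2.imread(f'pics/{n}13.png')
    c=a[190:256,88:158] if n=='t' else a[245:320,152:232]
    c=np.clip(c.astype(float)*(3.5 if n=='t' else 3.0),0,255).astype(np.uint8)
    cv2.imwrite(f'pics/{n}14.png',cv2.resize(c,None,fx=8,fy=7,interpolation=2))
E
```

```text
(no output)
```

View pics/t14.png

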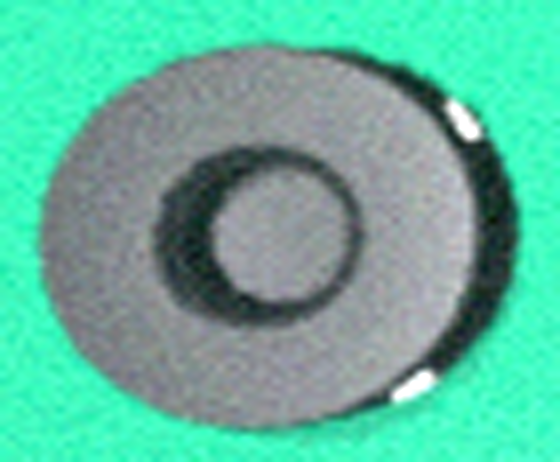

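View pics/s14.png

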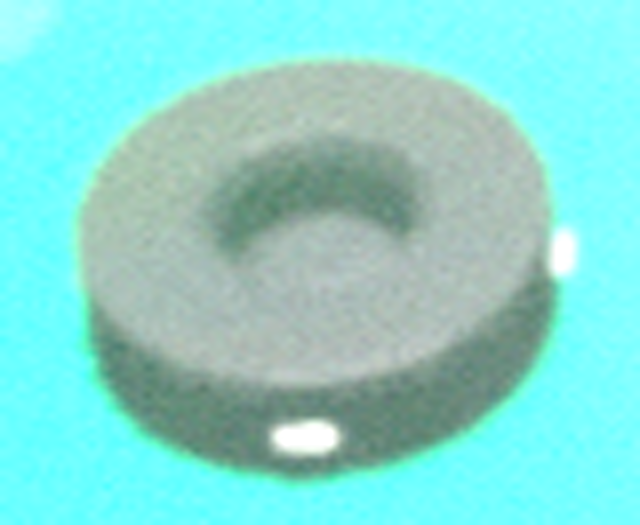

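```bash
python3 - <<'E'
from h import *
from scipy.optimize import least_squares
S=lambda v,f,o:(v+.5)/f-.5+o
obs={'top':[S(40,8,88),S(477,8,88),S(43,7,190),S(432,7,190)],'side':[S(80,8,152),S(550,8,152),S(58,7,245),S(385,7,245)]}
th=np.linspace(0,2*np.pi,400)
P={n:shot(n) for n in ['top','side']}
def ext(p,x,y,z,rr):
    q=np.array([px(p,(x+rr*np.cos(t),y+rr*np.sin(t),z)) for t in th]); return np.array([q[:,0].min(),q[:,0].max(),q[:,1].min(),q[:,1].max()])
for n in obs:
    s=least_squares(lambda v:ext(P[n],v[0],v[1],.045,.06)-obs[n],[.48,.3]); print(n,s.x,s.fun)
# tube top disc & pads & can & bottle from threshold contours
imgs={'top':P['top']['img'],'side':P['side']['img']}
cv2.imwrite('pics/t15.png',cv2.resize(P['top']['img'][140:225,225:325,::-1],None,fx=8,fy=7,interpolation=2))
a=P['side']['img'][135:215,195:300,::-1]
cv2.imwrite('pics/s15.png',cv2.resize(a,None,fx=7,fy=7,interpolation=2))
st()
E
```

```text
top [0.47836993 0.29752375] [-0.42848327  0.43062996  0.12940065 -0.13130307]
side [0.47739607 0.29781684] [-1.12094761  1.14435086 -0.59602438  0.3100501 ]
t 22.02 tcp [ 0.3803 -0.2788  0.2358] yaw -44.9 tilt [0. 0.] F [0.  0.4 1.1] g 1.0 q [-0.89 -0.06  1.85  0.    1.35 -0.1 ]
```

View pics/t15.png

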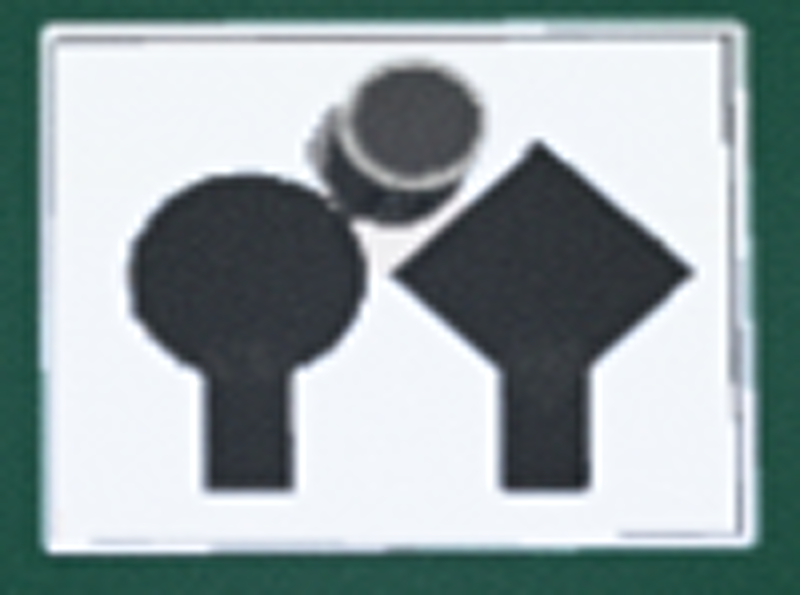

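View pics/s15.png

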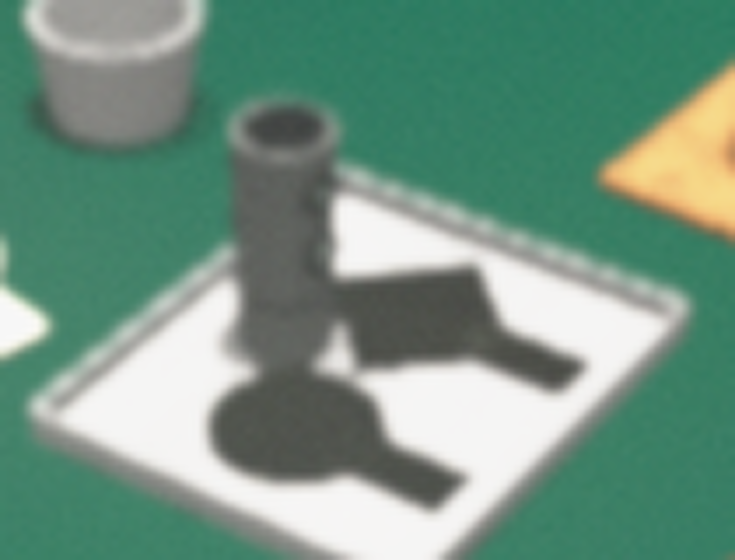

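```bash
python3 - <<'E'
from h import *
P={n:shot(n) for n in ['top','side']}
St=lambda u,v:((u+.5)/8-.5+225,(v+.5)/7-.5+140)
Ss=lambda u,v:((u+.5)/7-.5+195,(v+.5)/7-.5+135)
for nm,uvt,uvs,z in [('tube',(415,125),(285,130),.103),('padr',(248.5,276),(296,427),.006),('pads',(542,272),(418,315),.006)]:
    print(nm,ray(P['top'],St(*uvt),z).round(4),ray(P['side'],Ss(*uvs),z).round(4))
plan([(.46,-.16,.235,-20),(.611,-.044,.235,0),(.611,-.044,.06,0)],-1)
E
```

```text
tube [ 0.6083 -0.0433  0.103 ] [ 0.6098 -0.044   0.103 ]
padr [ 5.742e-01 -3.000e-04  6.000e-03] [0.5741 0.0006 0.006 ]
pads [ 0.574  -0.0854  0.006 ] [ 0.5748 -0.0861  0.006 ]
[[-0.183, -0.936, 0.005], [0, 0, -0.1383], -1] x 5
  -> [ 0.46  -0.16   0.235] -20.0
[[0.341, -0.536, 0.0], [0, 0, -0.0556], -1] x 3
[[0.428, -0.468, 0.0], [0, 0, -0.0556], -1] x 4
  -> [ 0.6109 -0.044   0.235 ] 0.0
[[0.0, 0.0, 0.583], [0, 0, 0.0], -1] x 3
[[0.0, 0.0, 0.584], [0, 0, 0.0], -1] x 4
  -> [ 0.6109 -0.044   0.06  ] 0.0
```

Both cameras agree to within 1–2 mm: tube (0.609,-0.0435), round pad (0.574,0.000), square pad (0.5745,-0.086), base (0.478,0.298). The tube's lenses face about azimuth -148°, so I'll grip at yaws -90° and -15° in turn to centre the tube in both directions.

```bash
python3 - <<'E'
from h import *
plan([(.609,-.0435,.235,-90),(.609,-.0435,.05,-90)],-1)
E
```

```text
[[-0.009, -0.729, 0.002], [0, 0, 0.0835], -1] x 4
[[-0.198, -0.702, 0.002], [0, 0, 0.0835], -1] x 4
[[-0.373, -0.626, 0.001], [0, 0, 0.0835], -1] x 5
  -> [ 0.6089 -0.0436  0.235 ] -90.0
[[-0.0, -0.0, 0.617], [0, 0, 0.0], -1] x 3
[[-0.001, -0.0, 0.617], [0, 0, 0.0], -1] x 4
  -> [ 0.6089 -0.0434  0.0499] -90.0
```

Emit:
move_arm(
  motion=[
    [[-0.009,-0.25,0],[0,0,0.03],-1],
    [[-0.009,-0.49,0],[0,0,0.06],-1],
    [[-0.009,-0.729,0],[0,0,0.0835],-1],
    [[-0.009,-0.729,0],[0,0,0.0835],-1],
  ],
)

```text
time: 22.45
eef_pos: [0.4595, -0.1965, 0.2359]
tcp_rot: [-0.001, 0.866, -0.5, 0.0]
ft_force: [0.3, 0.9, -0.3]
grip_width: 1.001
```

Emit:
move_arm(
  motion=[
    [[-0.07,-0.25,0],[0,0,0.03],-1],
    [[-0.13,-0.48,0],[0,0,0.06],-1],
    [[-0.198,-0.702,0],[0,0,0.0835],-1],
    [[-0.198,-0.702,0],[0,0,0.0835],-1],
  ],
)

```text
time: 22.78
eef_pos: [0.5356, -0.1181, 0.2358]
tcp_rot: [-0.001, 0.794, -0.608, 0.0]
ft_force: [-0.2, 0.0, 0.9]
grip_width: 0.999
```

Emit:
move_arm(
  motion=[
    [[-0.12,-0.2,0],[0,0,0.03],-1],
    [[-0.25,-0.42,0],[0,0,0.06],-1],
    [[-0.373,-0.626,0],[0,0,0.0835],-1],
    [[-0.373,-0.626,0],[0,0,0.0835],-1],
    [[-0.373,-0.626,0],[0,0,0.0835],-1],
  ],
)

```text
time: 23.2
eef_pos: [0.6094, -0.0424, 0.2352]
tcp_rot: [0.0, 0.708, -0.706, -0.0]
ft_force: [-1.2, -0.6, -0.0]
grip_width: 1.0
```

```bash
python3 - <<'E'
from h import *
p=shot('side');p=shot('side');st()
cv2.imwrite('pics/s16.png',cv2.resize(p['img'][60:230,170:350,::-1],None,fx=4,fy=3.5))
print(px(p,(.609,-.0435,.235)))
plan([(.609,-.0435,.05,-90)],-1)
E
```

```text
t 23.3 tcp [ 0.6084 -0.044   0.2353] yaw -89.93 tilt [-0.001 -0.   ] F [-1.2 -0.5 -0. ] g 0.998 q [-0.27  0.25  1.51 -0.    1.38  1.3 ]
[235.11283074 107.0052841 ]
[[-0.002, -0.002, 0.618], [0, 0, 0.0002], -1] x 3
[[-0.001, -0.002, 0.618], [0, 0, 0.0002], -1] x 4
  -> [ 0.609  -0.0436  0.0499] -90.0
```

View pics/s16.png

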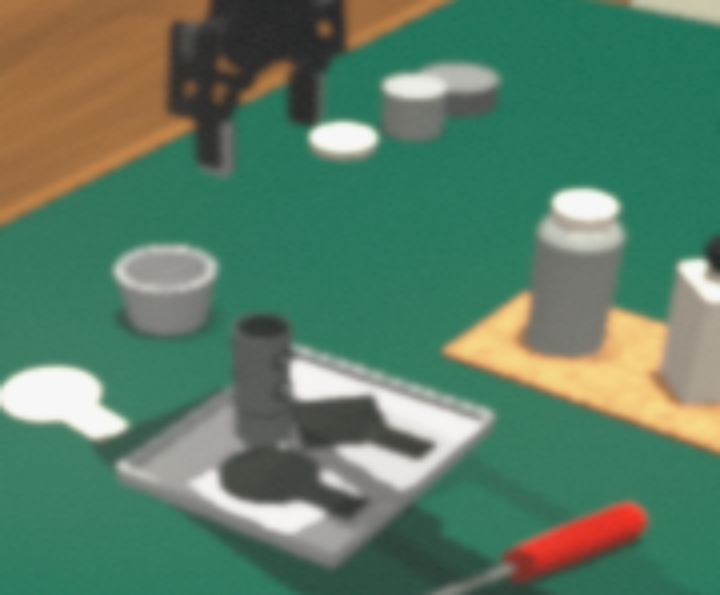

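The gripper is centred over the tube (fingers at crop (215,150) and (307,95), tube at 262). Descending and closing.

Emit:
move_arm(
  motion=[
    [[0,0,0.2],[0,0,0],-1],
    [[0,0,0.42],[0,0,0],-1],
    [[0,0,0.62],[0,0,0],-1],
    [[0,0,0.62],[0,0,0],-1],
  ],
)

```text
time: 23.63
eef_pos: [0.6037, -0.0439, 0.1362]
tcp_rot: [-0.003, -0.707, 0.708, 0.005]
ft_force: [-0.9, 0.6, -1.5]
grip_width: 0.998
```

Emit:
move_arm(
  motion=[
    [[0,0,0.2],[0,0,0],-1],
    [[0,0,0.4],[0,0,0],-1],
    [[0,0,0.55],[0,0,0],-1],
    [[0,0,0.615],[0,0,0],-1],
    [[0,0,0.615],[0,0,0],-1],
    [[0,0,0.615],[0,0,0],-1],
  ],
)

```text
time: 24.13
eef_pos: [0.6096, -0.0444, 0.0521]
tcp_rot: [0.0, -0.707, 0.707, -0.001]
ft_force: [0.1, 0.5, 1.0]
grip_width: 1.0
```

Emit:
move_arm(
  motion=[
    [[0,0,0],[0,0,0],-0.7],
    [[0,0,0],[0,0,0],-0.4],
    [[0,0,0],[0,0,0],-0.2],
    [[0,0,0],[0,0,0],-0.1],
    [[0,0,0],[0,0,0],0],
    [[0,0,0],[0,0,0],0.1],
    [[0,0,0],[0,0,0],0.2],
    [[0,0,0],[0,0,0],0.2],
  ],
  newtons=25,
)

```text
time: 24.8
eef_pos: [0.6092, -0.0436, 0.0511]
tcp_rot: [-0.0, 0.707, -0.707, 0.0]
ft_force: [-1.8, 0.9, 5.6]
grip_width: 0.455
```

```bash
python3 - <<'E'
from h import *
p=shot('side');st()
cv2.imwrite('pics/s17.png',cv2.resize(p['img'][90:230,170:330,::-1],None,fx=4.5,fy=4.2))
E
```

```text
t 24.85 tcp [ 0.6093 -0.0436  0.0512] yaw -89.99 tilt [ 0.001 -0.   ] F [-1.   0.4  6.1] g 0.457 q [-0.27  0.47  1.63  0.    1.04  1.31]
```

View pics/s17.png

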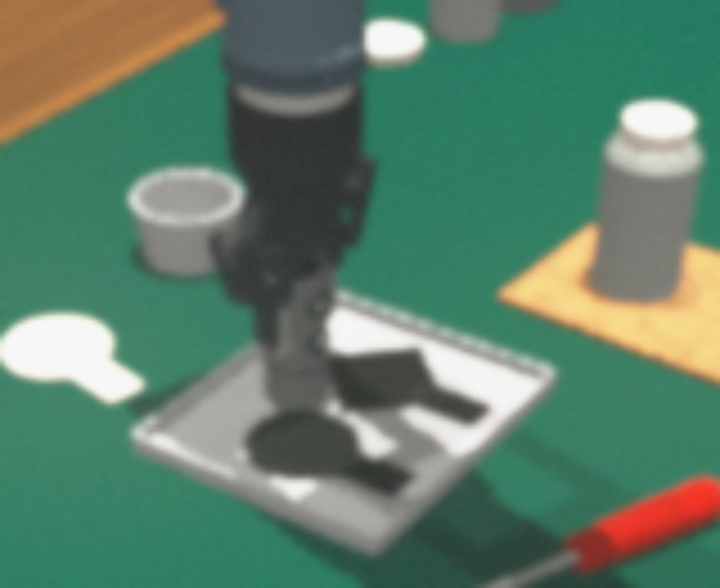

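It grips at 0.457, about 39 mm, and the tube stands straight. Opening a little, turning 75° about the tube, then gripping again.

Emit:
move_arm(
  motion=[
    [[0,0,0],[0,0,0],-0.3],
    [[0,0,0],[0,0,0],-0.6],
    [[0,0,0],[0,0,0],-0.6],
    [[0,0,0],[0,0,0],-0.6],
  ],
)

```text
time: 25.18
eef_pos: [0.6087, -0.0436, 0.0502]
tcp_rot: [0.0, 0.707, -0.707, -0.0]
ft_force: [-0.2, 0.4, -0.8]
grip_width: 0.801
```

Emit:
move_arm(
  motion=[
    [[0,0,0],[0,0,-0.036],-0.6],
    [[0,0,0],[0,0,-0.072],-0.6],
    [[0,0,0],[0,0,-0.108],-0.6],
    [[0,0,0],[0,0,-0.144],-0.6],
    [[0,0,0],[0,0,-0.18],-0.6],
    [[0,0,0],[0,0,-0.208],-0.6],
    [[0,0,0],[0,0,-0.208],-0.6],
  ],
)

```text
time: 25.77
eef_pos: [0.6088, -0.0436, 0.0503]
tcp_rot: [0.0, 0.897, -0.441, -0.0]
ft_force: [-0.7, 0.8, 0.8]
grip_width: 0.8
```

Emit:
move_arm(
  motion=[
    [[0,0,0],[0,0,-0.036],-0.6],
    [[0,0,0],[0,0,-0.072],-0.6],
    [[0,0,0],[0,0,-0.108],-0.6],
    [[0,0,0],[0,0,-0.144],-0.6],
    [[0,0,0],[0,0,-0.18],-0.6],
    [[0,0,0],[0,0,-0.208],-0.6],
    [[0,0,0],[0,0,-0.208],-0.6],
  ],
)

```text
time: 26.35
eef_pos: [0.6089, -0.0436, 0.0504]
tcp_rot: [-0.0, 0.991, -0.131, -0.0]
ft_force: [0.1, -0.0, -0.3]
grip_width: 0.803
```

Emit:
move_arm(
  motion=[
    [[0,0,0],[0,0,0],-0.4],
    [[0,0,0],[0,0,0],-0.2],
    [[0,0,0],[0,0,0],-0.1],
    [[0,0,0],[0,0,0],0],
    [[0,0,0],[0,0,0],0.1],
    [[0,0,0],[0,0,0],0.3],
    [[0,0,0],[0,0,0],1],
    [[0,0,0],[0,0,0],1],
  ],
  newtons=50,
)

```text
time: 27.02
eef_pos: [0.6091, -0.0436, 0.0507]
tcp_rot: [0.0, 0.991, -0.132, 0.0]
ft_force: [0.1, -0.4, 1.5]
grip_width: 0.452
```

```bash
python3 - <<'E'
from h import *
p=shot('side');st()
cv2.imwrite('pics/s18.png',cv2.resize(p['img'][90:230,170:330,::-1],None,fx=4.5,fy=4.2))
plan([(.609,-.0435,.16,-15),(.478,.298,.16,-15)],1,step=.02)
E
```

```text
t 27.07 tcp [ 0.6091 -0.0436  0.0507] yaw -15.13 tilt [ 0. -0.] F [ 0.2 -0.1  1.3] g 0.446 q [-0.27  0.47  1.63  0.    1.04 -0.  ]
[[-0.001, -0.001, -0.729], [0, 0, -0.0007], 1] x 7
  -> [ 0.609  -0.0434  0.1601] -15.0
[[-0.478, -0.658, 0.0], [0, 0, -0.0], 1] x 7
[[-0.477, -0.657, 0.0], [0, 0, -0.0], 1] x 7
[[-0.478, -0.658, 0.0], [0, 0, -0.0], 1] x 8
  -> [0.478  0.2981 0.1601] -15.0
```

View pics/s18.png

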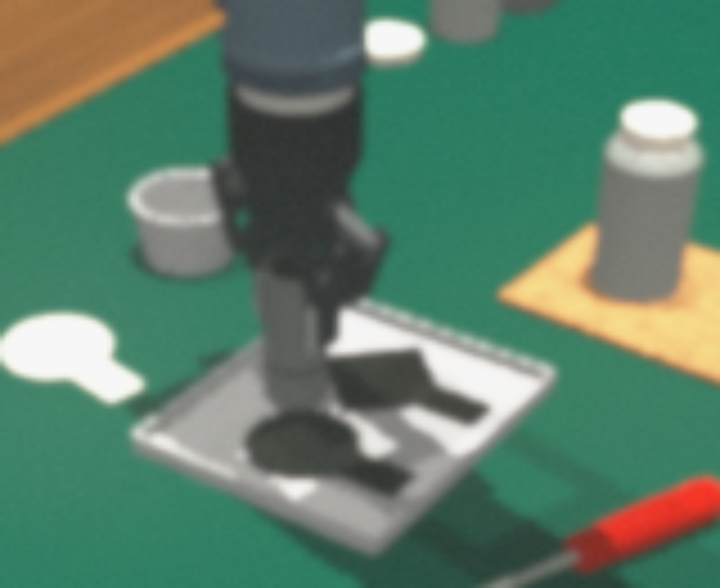

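The tube's centre is now measured at the TCP (0.6091,-0.0436), the same as the camera estimate. The base estimate (0.478,0.298) should therefore be good to about 1–2 mm. Lifting and carrying.

Emit:
move_arm(
  motion=[
    [[0,0,-0.05],[0,0,0],1],
    [[0,0,-0.16],[0,0,0],1],
    [[0,0,-0.3],[0,0,0],1],
    [[0,0,-0.44],[0,0,0],1],
    [[0,0,-0.58],[0,0,0],1],
    [[0,0,-0.7],[0,0,0],1],
    [[0,0,-0.73],[0,0,0],1],
    [[0,0,-0.73],[0,0,0],1],
  ],
)

```text
time: 27.73
eef_pos: [0.6099, -0.0438, 0.1619]
tcp_rot: [0.0, 0.991, -0.131, 0.002]
ft_force: [-0.2, -0.6, -1.8]
grip_width: 0.448
```

Emit:
move_arm(
  motion=[
    [[-0.04,-0.05,0],[0,0,0],1],
    [[-0.1,-0.14,0],[0,0,0],1],
    [[-0.17,-0.24,0],[0,0,0],1],
    [[-0.25,-0.34,0],[0,0,0],1],
    [[-0.33,-0.45,0],[0,0,0],1],
    [[-0.4,-0.55,0],[0,0,0],1],
    [[-0.478,-0.658,0],[0,0,0],1],
  ],
)

```text
time: 28.32
eef_pos: [0.5632, 0.0726, 0.1582]
tcp_rot: [-0.0, 0.991, -0.131, -0.002]
ft_force: [0.6, -0.3, -1.1]
grip_width: 0.448
```

Emit:
move_arm(
  motion=[
    [[-0.08,-0.11,0],[0,0,0],1],
    [[-0.16,-0.22,0],[0,0,0],1],
    [[-0.24,-0.33,0],[0,0,0],1],
    [[-0.32,-0.44,0],[0,0,0],1],
    [[-0.4,-0.55,0],[0,0,0],1],
    [[-0.478,-0.658,0],[0,0,0],1],
  ],
)

```text
time: 28.82
eef_pos: [0.5193, 0.1864, 0.1582]
tcp_rot: [0.0, 0.991, -0.131, -0.002]
ft_force: [0.5, 0.1, -0.6]
grip_width: 0.449
```

Emit:
move_arm(
  motion=[
    [[-0.08,-0.11,0],[0,0,0],1],
    [[-0.16,-0.22,0],[0,0,0],1],
    [[-0.24,-0.33,0],[0,0,0],1],
    [[-0.32,-0.44,0],[0,0,0],1],
    [[-0.4,-0.55,0],[0,0,0],1],
    [[-0.46,-0.63,0],[0,0,0],1],
    [[-0.478,-0.658,0],[0,0,0],1],
    [[-0.478,-0.658,0],[0,0,0],1],
  ],
)

```text
time: 29.48
eef_pos: [0.4763, 0.2997, 0.1587]
tcp_rot: [0.0, 0.991, -0.13, -0.001]
ft_force: [0.6, -0.4, -1.7]
grip_width: 0.45
```

```bash
python3 - <<'E'
from h import *
p=shot('side');t=shot('top','t19.png');st()
cv2.imwrite('pics/s19.png',cv2.resize(p['img'][130:330,110:290,::-1],None,fx=4,fy=3))
plan([(.478,.298,.16,-15),(.478,.298,.09,-15)],1,step=.02)
E
```

```text
t 29.58 tcp [0.4777 0.2982 0.1592] yaw -15.07 tilt [-0.001 -0.001] F [ 0.1 -0.6 -1.2] g 0.448 q [ 0.35  0.23  1.7  -0.    1.21  0.61]
[[0.002, 0.001, -0.005], [0, 0, -0.0004], 1] x 2
  -> [0.4779 0.298  0.16  ] -15.0
[[0.0, -0.0, 0.466], [0, 0, 0.0], 1] x 5
  -> [0.4779 0.298  0.0901] -15.0
```

View pics/s19.png

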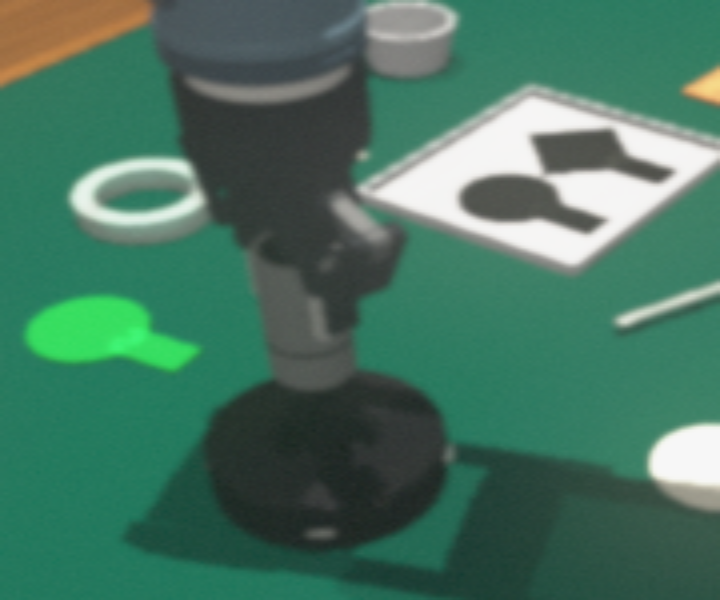

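View pics/t19.png

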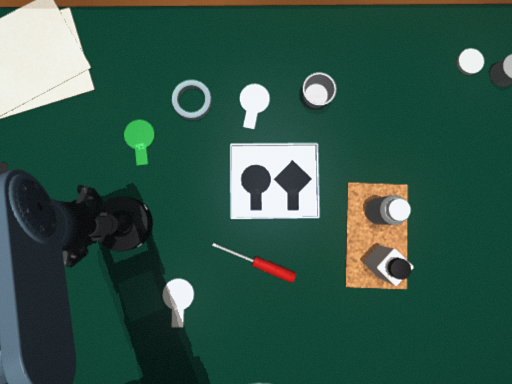

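The tube hangs over the base's centre in the side view (tube 314, bore about 325, consistent with the perspective lean). Lowering to just above the rim.

Emit:
move_arm(
  motion=[
    [[0,0,0.06],[0,0,0],1],
    [[0,0,0.15],[0,0,0],1],
    [[0,0,0.25],[0,0,0],1],
    [[0,0,0.35],[0,0,0],1],
    [[0,0,0.4],[0,0,0],1],
    [[0,0,0.4],[0,0,0],1],
    [[0,0,0.4],[0,0,0],1],
    [[0,0,0.4],[0,0,0],1],
  ],
)

```text
time: 30.25
eef_pos: [0.4792, 0.2983, 0.1008]
tcp_rot: [-0.0, 0.991, -0.132, 0.001]
ft_force: [0.2, 0.0, -1.6]
grip_width: 0.449
```

```bash
python3 - <<'E'
from h import *
p=shot('side');st()
c=np.clip(p['img'][215:325,140:250,::-1].astype(float)*2.2,0,255)
cv2.imwrite('pics/s20.png',cv2.resize(c.astype(np.uint8),None,fx=6,fy=5,interpolation=2))
f=lambda X:np.round((px(p,X)-[140,215])*[6,5]).tolist()
pos,y,_=cur()
print('foot centre',f((pos[0],pos[1],pos[2]-.0477)),'rim centre .478,.298',f((.478,.298,.045)))
th=np.linspace(0,6.28,13)
print('mark left/right', [ (min(a)[0],max(a)[0]) for a in [[f((pos[0]+.02*np.cos(t),pos[1]+.02*np.sin(t),pos[2]-.0177)) for t in np.linspace(0,6.28,60)]]])
E
```

```text
t 30.3 tcp [0.4793 0.2984 0.101 ] yaw -15.14 tilt [0.002 0.001] F [ 1.  -0.7 -1.9] g 0.45 q [ 0.35  0.31  1.74 -0.    1.09  0.61]
foot centre [300.0, 283.0] rim centre .478,.298 [305.0, 298.0]
mark left/right [(229.0, 355.0)]
```

View pics/s20.png

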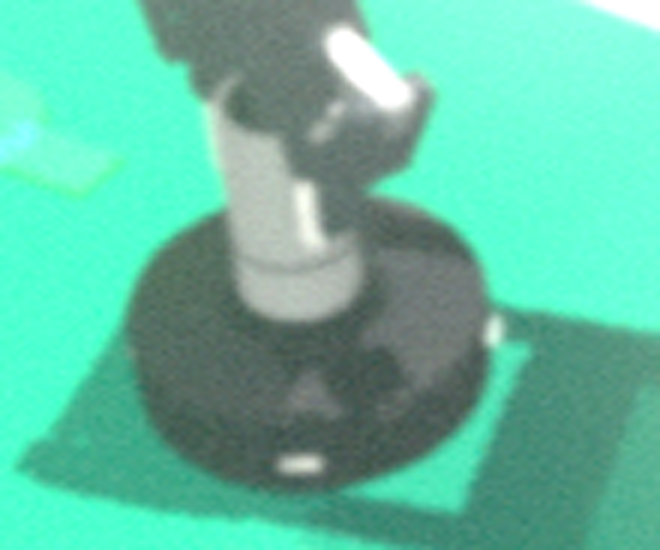

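The foot's centre measures about (301,285) against a predicted (300,283), so grip and model agree. Inserting slowly.

Emit:
move_arm(
  motion=[
    [[-0.008,0.004,0.02],[0,0,0],1],
    [[-0.008,0.004,0.04],[0,0,0],1],
    [[-0.008,0.004,0.06],[0,0,0],1],
    [[-0.008,0.004,0.08],[0,0,0],1],
    [[-0.008,0.004,0.1],[0,0,0],1],
    [[-0.008,0.004,0.12],[0,0,0],1],
    [[-0.008,0.004,0.12],[0,0,0],1],
  ],
)

```text
time: 30.88
eef_pos: [0.4766, 0.2979, 0.0812]
tcp_rot: [0.0, 0.991, -0.132, -0.001]
ft_force: [-0.8, -0.4, -1.7]
grip_width: 0.449
```

There is no contact force, and the foot is already below the flare. Continuing.

Emit:
move_arm(
  motion=[
    [[0,0,0.02],[0,0,0],1],
    [[0,0,0.04],[0,0,0],1],
    [[0,0,0.06],[0,0,0],1],
    [[0,0,0.08],[0,0,0],1],
    [[0,0,0.1],[0,0,0],1],
    [[0,0,0.1],[0,0,0],1],
    [[0,0,0.1],[0,0,0],1],
  ],
)

```text
time: 31.47
eef_pos: [0.477, 0.298, 0.0667]
tcp_rot: [0.0, 0.991, -0.132, -0.0]
ft_force: [0.3, 0.3, -0.8]
grip_width: 0.447
```

Emit:
move_arm(
  motion=[
    [[0,0,0.01],[0,0,0],1],
    [[0,0,0.02],[0,0,0],1],
    [[0,0,0.03],[0,0,0],1],
    [[0,0,0.03],[0,0,0],1],
  ],
)

```text
time: 31.8
eef_pos: [0.4773, 0.2981, 0.0627]
tcp_rot: [-0.0, 0.991, -0.132, 0.0]
ft_force: [-0.1, -0.5, 0.2]
grip_width: 0.448
```

Emit:
move_arm(
  motion=[
    [[0,0,0.005],[0,0,0],1],
    [[0,0,0.01],[0,0,0],1],
    [[0,0,0.01],[0,0,0],1],
  ],
)

```text
time: 32.05
eef_pos: [0.4776, 0.2983, 0.0626]
tcp_rot: [-0.0, 0.991, -0.131, 0.0]
ft_force: [-4.1, -1.2, 11.7]
grip_width: 0.453
```

```bash
python3 - <<'E'
from h import *
p=shot('side');st()
c=np.clip(p['img'][215:325,140:250,::-1].astype(float)*2.2,0,255)
cv2.imwrite('pics/s21.png',cv2.resize(c.astype(np.uint8),None,fx=6,fy=5,interpolation=2))
E
```

```text
t 32.1 tcp [0.4775 0.2983 0.0626] yaw -15.1 tilt [0.001 0.   ] F [-4.2 -1.9 11.9] g 0.45 q [0.35 0.36 1.76 0.   1.02 0.61]
```

View pics/s21.png

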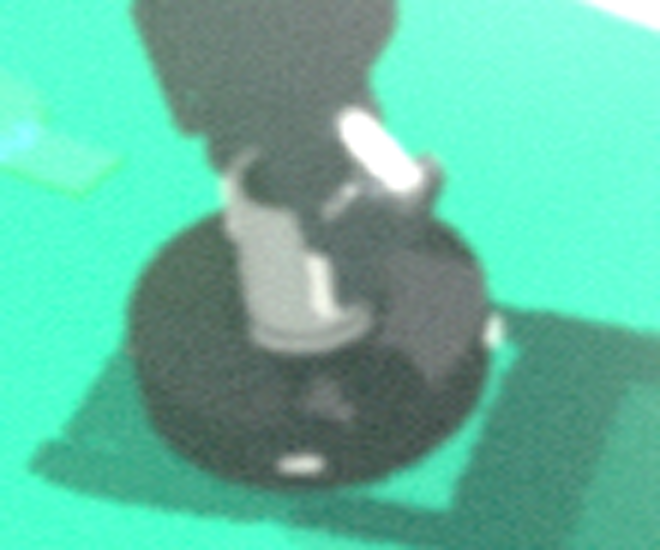

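Firm floor contact at z = 0.0626 against a predicted 0.0627, with the mark down at the rim. Releasing and rising.

Emit:
move_arm(
  motion=[
    [[0,0,-0.005],[0,0,0],-0.5],
    [[0,0,-0.005],[0,0,0],-1],
    [[0,0,-0.005],[0,0,0],-1],
    [[0,0,-0.005],[0,0,0],-1],
    [[0,0,-0.005],[0,0,0],-1],
    [[0,0,-0.005],[0,0,0],-1],
    [[0,0,-0.005],[0,0,0],-1],
    [[0,0,-0.005],[0,0,0],-1],
  ],
)

```text
time: 32.77
eef_pos: [0.4771, 0.2981, 0.0617]
tcp_rot: [0.0, 0.991, -0.132, -0.0]
ft_force: [0.0, 0.5, 0.1]
grip_width: 1.001
```

Emit:
move_arm(
  motion=[
    [[0,0,-0.1],[0,0,0],-1],
    [[0,0,-0.3],[0,0,0],-1],
    [[0,0,-0.5],[0,0,0],-1],
    [[0,0,-0.7],[0,0,0],-1],
    [[0,0,-0.9],[0,0,0],-1],
    [[0,0,-1],[0,0,0],-1],
    [[0,0,-1],[0,0,0],-1],
  ],
)

```text
time: 33.35
eef_pos: [0.4796, 0.2991, 0.2167]
tcp_rot: [-0.002, 0.991, -0.131, 0.004]
ft_force: [1.0, 0.9, -0.2]
grip_width: 1.002
```

```bash
python3 - <<'E'
from h import *
p=shot('side');st()
c=np.clip(p['img'][215:325,140:250,::-1].astype(float)*2.2,0,255)
cv2.imwrite('pics/s22.png',cv2.resize(c.astype(np.uint8),None,fx=6,fy=5,interpolation=2))
f=lambda X:np.round((px(p,X)-[140,215])*[6,5]).tolist()
print('top centre if home',f((.4775,.298,.115)), 'if 10 mm up',f((.4775,.298,.125)))
plan([(.478,.298,.235,-45),(.49,.0,.24,-45),(.38,-.279,.24,-45),(.38,-.279,.08,-45)],-1)
E
```

```text
t 33.4 tcp [0.4784 0.2986 0.214 ] yaw -15.11 tilt [0.004 0.002] F [0.6 0.5 0.3] g 1.004 q [0.35 0.17 1.66 0.   1.31 0.61]
top centre if home [290.0, 176.0] if 10 mm up [287.0, 157.0]
[[-0.002, 0.004, -0.14], [0, 0, 0.166], -1] x 6
  -> [0.478  0.2981 0.235 ] -45.0
[[0.487, 0.45, -0.011], [0, 0, 0.0], -1] x 3
[[0.487, 0.449, -0.011], [0, 0, 0.0], -1] x 3
[[0.488, 0.45, -0.012], [0, 0, 0.0], -1] x 4
  -> [ 4.900e-01 -1.000e-04  2.401e-01] -45.0
[[0.265, 0.611, 0.0], [0, 0, 0.0], -1] x 3
[[0.266, 0.611, 0.0], [0, 0, 0.0], -1] x 3
[[0.265, 0.612, 0.0], [0, 0, 0.0], -1] x 4
  -> [ 0.3799 -0.279   0.2401] -45.0
[[0.0, -0.0, 0.534], [0, 0, 0.0], -1] x 3
[[0.0, -0.0, 0.533], [0, 0, 0.0], -1] x 4
  -> [ 0.3799 -0.279   0.08  ] -45.0
```

View pics/s22.png

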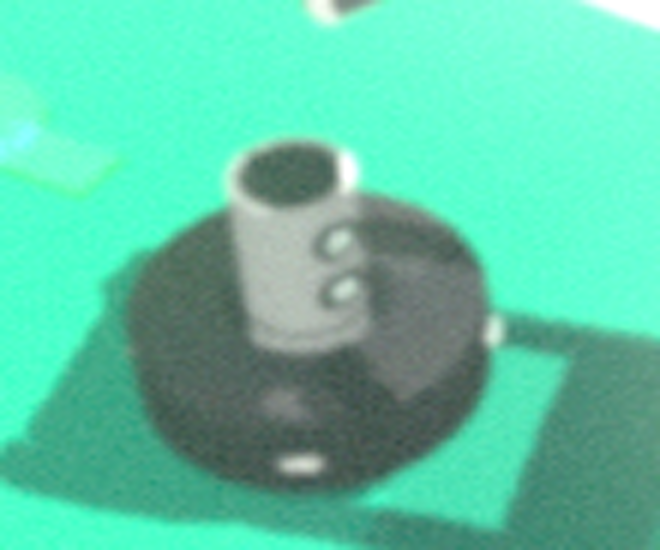

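The tube's top centre sits at (292,175) against (290,176) expected when home: fully seated, upright and released. Next, returning to the board for the can.

```bash
python3 - <<'E'
from h import *
plan([(.496,-.279,.235,30),(.496,-.279,.0785,30)],-1)
E
```

```text
[[0.279, 0.922, -0.035], [0, 0, -0.0627], -1] x 5
[[0.094, 0.958, -0.035], [0, 0, -0.0626], -1] x 5
[[-0.096, 0.958, -0.035], [0, 0, -0.0627], -1] x 5
[[-0.281, 0.922, -0.035], [0, 0, -0.0626], -1] x 6
  -> [ 0.4961 -0.279   0.235 ] 30.0
[[-0.0, -0.0, 0.522], [0, 0, -0.0], -1] x 3
[[-0.0, -0.0, 0.521], [0, 0, -0.0], -1] x 4
  -> [ 0.4961 -0.279   0.0785] 30.0
```

Emit:
move_arm(
  motion=[
    [[0.05,0.15,-0.035],[0,0,-0.012],-1],
    [[0.11,0.37,-0.035],[0,0,-0.025],-1],
    [[0.18,0.6,-0.035],[0,0,-0.04],-1],
    [[0.24,0.8,-0.035],[0,0,-0.053],-1],
    [[0.279,0.922,-0.035],[0,0,-0.0627],-1],
  ],
)

```text
time: 33.82
eef_pos: [0.4802, 0.1511, 0.2149]
tcp_rot: [0.001, 0.999, -0.033, -0.002]
ft_force: [1.2, 0.9, 0.1]
grip_width: 1.0
```

Emit:
move_arm(
  motion=[
    [[0.02,0.2,-0.035],[0,0,-0.013],-1],
    [[0.04,0.4,-0.035],[0,0,-0.026],-1],
    [[0.06,0.6,-0.035],[0,0,-0.04],-1],
    [[0.08,0.8,-0.035],[0,0,-0.052],-1],
    [[0.094,0.958,-0.035],[0,0,-0.0627],-1],
  ],
)

```text
time: 34.23
eef_pos: [0.4848, 0.0075, 0.2203]
tcp_rot: [-0.0, 0.998, 0.066, -0.001]
ft_force: [0.3, -0.1, -0.4]
grip_width: 1.004
```

Emit:
move_arm(
  motion=[
    [[-0.02,0.2,-0.035],[0,0,-0.013],-1],
    [[-0.04,0.4,-0.035],[0,0,-0.026],-1],
    [[-0.06,0.6,-0.035],[0,0,-0.04],-1],
    [[-0.08,0.8,-0.035],[0,0,-0.052],-1],
    [[-0.096,0.958,-0.035],[0,0,-0.0627],-1],
  ],
)

```text
time: 34.65
eef_pos: [0.4893, -0.1367, 0.2255]
tcp_rot: [-0.001, 0.987, 0.163, -0.001]
ft_force: [0.1, 0.5, -0.2]
grip_width: 1.0
```

Emit:
move_arm(
  motion=[
    [[-0.06,0.2,-0.035],[0,0,-0.013],-1],
    [[-0.12,0.4,-0.035],[0,0,-0.026],-1],
    [[-0.18,0.6,-0.035],[0,0,-0.04],-1],
    [[-0.24,0.8,-0.035],[0,0,-0.052],-1],
    [[-0.281,0.922,-0.035],[0,0,-0.0627],-1],
    [[-0.281,0.922,-0.035],[0,0,-0.0627],-1],
    [[-0.281,0.922,-0.035],[0,0,-0.0627],-1],
  ],
)

```text
time: 35.23
eef_pos: [0.4939, -0.2797, 0.2305]
tcp_rot: [-0.002, 0.966, 0.258, -0.001]
ft_force: [1.1, 0.6, -0.5]
grip_width: 0.998
```

```bash
python3 - <<'E'
from h import *
p=shot('side');st()
cv2.imwrite('pics/s23.png',cv2.resize(p['img'][40:210,230:420,::-1],None,fx=4,fy=3.5))
plan([(.496,-.279,.0785,30)],-1)
E
```

```text
t 35.28 tcp [ 0.4941 -0.2788  0.2309] yaw 29.95 tilt [-0.002  0.003] F [0.2 0.8 0.4] g 1.0 q [-0.72  0.17  1.62  0.    1.35 -1.25]
[[0.005, 0.004, 0.508], [0, 0, -0.0001], -1] x 3
[[0.005, 0.004, 0.508], [0, 0, -0.0002], -1] x 4
  -> [ 0.496  -0.2791  0.0785] 30.0
```

View pics/s23.png

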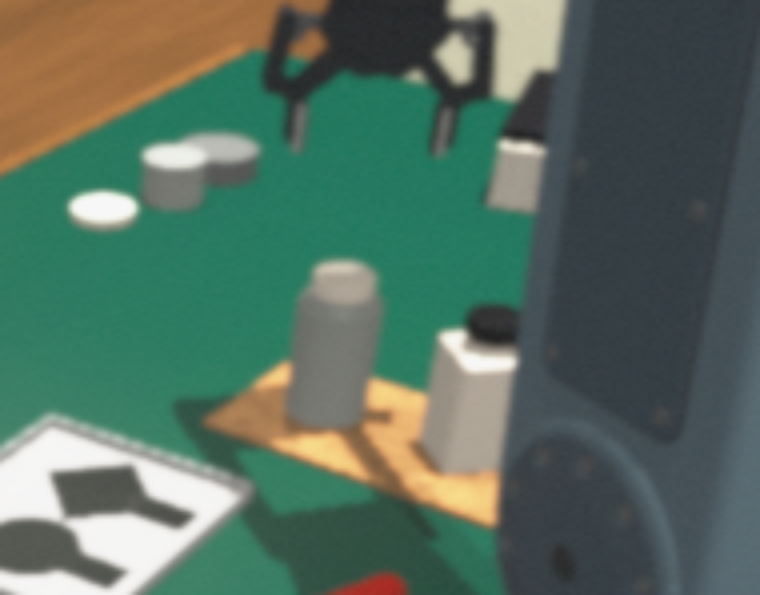

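The fingers are over the can, with both objects upright on the board. Descending.

Emit:
move_arm(
  motion=[
    [[0,0,0.15],[0,0,0],-1],
    [[0,0,0.35],[0,0,0],-1],
    [[0,0,0.5],[0,0,0],-1],
    [[0,0,0.5],[0,0,0],-1],
    [[0,0,0.5],[0,0,0],-1],
    [[0,0,0.5],[0,0,0],-1],
  ],
)

```text
time: 35.78
eef_pos: [0.4956, -0.2791, 0.159]
tcp_rot: [0.001, 0.966, 0.259, 0.0]
ft_force: [0.4, -0.1, 0.3]
grip_width: 1.0
```

```bash
python3 - <<'E'
from h import *
p=shot('side');st()
cv2.imwrite('pics/s24.png',cv2.resize(p['img'][40:210,230:420,::-1],None,fx=4,fy=3.5))
plan([(.496,-.279,.0785,30)],-1)
E
```

```text
t 35.83 tcp [ 0.4959 -0.2796  0.1596] yaw 30.07 tilt [ 0.002 -0.002] F [-0.6 -0.4  0.4] g 1.001 q [-0.72  0.24  1.69  0.    1.21 -1.25]
[[0.003, -0.003, 0.541], [0, 0, 0.0004], -1] x 4
  -> [ 0.4961 -0.279   0.0785] 30.0
```

View pics/s24.png

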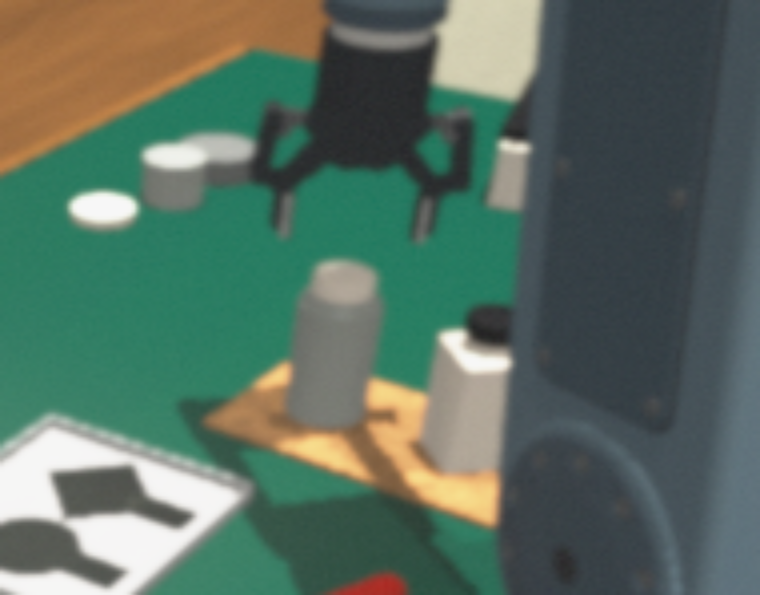

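Emit:
move_arm(
  motion=[
    [[0,0,0.15],[0,0,0],-1],
    [[0,0,0.32],[0,0,0],-1],
    [[0,0,0.47],[0,0,0],-1],
    [[0,0,0.54],[0,0,0],-1],
    [[0,0,0.54],[0,0,0],-1],
    [[0,0,0.54],[0,0,0],-1],
  ],
)

```text
time: 36.33
eef_pos: [0.4955, -0.2799, 0.0779]
tcp_rot: [0.0, 0.966, 0.259, 0.0]
ft_force: [-0.4, 0.1, -0.4]
grip_width: 1.001
```

Emit:
move_arm(
  motion=[
    [[0,0,0],[0,0,0],1],
    [[0,0,0],[0,0,0],1],
    [[0,0,0],[0,0,0],1],
    [[0,0,0],[0,0,0],1],
    [[0,0,0],[0,0,0],1],
    [[0,0,0],[0,0,0],1],
    [[0,0,0],[0,0,0],1],
    [[0,0,0],[0,0,0],1],
  ],
  newtons=60,
)

```text
time: 37.0
eef_pos: [0.4959, -0.2807, 0.0791]
tcp_rot: [0.002, 0.966, 0.259, 0.001]
ft_force: [-1.1, 0.6, 7.6]
grip_width: 0.707
```

```bash
python3 - <<'E'
from h import *
p=shot('side');st()
cv2.imwrite('pics/s25.png',cv2.resize(p['img'][40:210,230:420,::-1],None,fx=4,fy=3.5))
plan([(.496,-.279,.18,30),(.574,0,.18,30)],1,step=.02)
E
```

```text
t 37.05 tcp [ 0.4959 -0.2807  0.0792] yaw 30.03 tilt [ 0.002 -0.003] F [-2.1  1.   5.6] g 0.706 q [-0.72  0.35  1.73 -0.    1.05 -1.25]
[[0.006, -0.01, -0.672], [0, 0, 0.0002], 1] x 7
  -> [ 0.496  -0.2789  0.18  ] 30.0
[[0.69, -0.675, -0.0], [0, 0, -0.0], 1] x 8
[[0.69, -0.676, -0.0], [0, 0, -0.0], 1] x 9
  -> [0.574 0.    0.18 ] 30.0
```

View pics/s25.png

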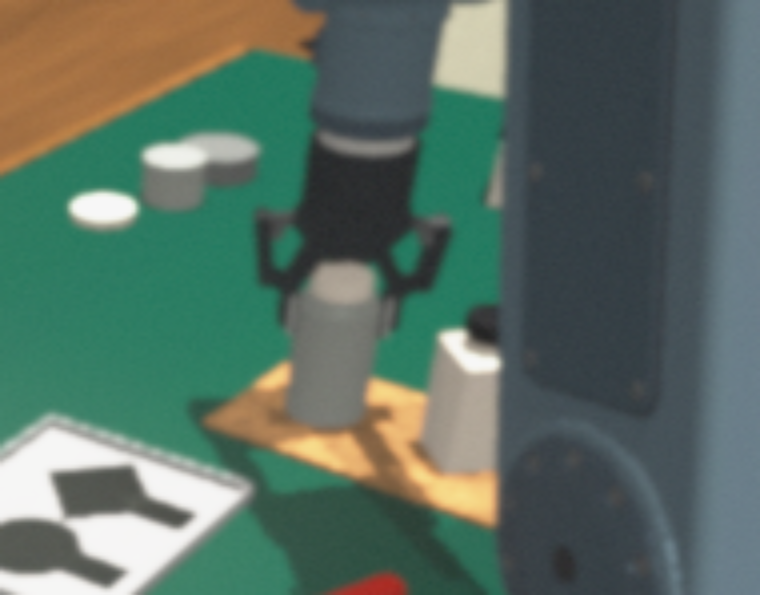

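The can is gripped at the same height as before, 0.079. Lifting and carrying it to the round pad.

Emit:
move_arm(
  motion=[
    [[0,0,-0.06],[0,0,0],1],
    [[0,0,-0.18],[0,0,0],1],
    [[0,0,-0.32],[0,0,0],1],
    [[0,0,-0.46],[0,0,0],1],
    [[0,0,-0.6],[0,0,0],1],
    [[0,0,-0.68],[0,0,0],1],
    [[0,0,-0.68],[0,0,0],1],
  ],
)

```text
time: 37.63
eef_pos: [0.4965, -0.2808, 0.1827]
tcp_rot: [0.003, 0.966, 0.259, 0.002]
ft_force: [0.9, -0.2, -2.6]
grip_width: 0.708
```

Emit:
move_arm(
  motion=[
    [[0.04,-0.04,0],[0,0,0],1],
    [[0.12,-0.12,0],[0,0,0],1],
    [[0.22,-0.22,0],[0,0,0],1],
    [[0.32,-0.31,0],[0,0,0],1],
    [[0.42,-0.41,0],[0,0,0],1],
    [[0.52,-0.51,0],[0,0,0],1],
    [[0.62,-0.61,0],[0,0,0],1],
    [[0.69,-0.675,0],[0,0,0],1],
  ],
)

```text
time: 38.3
eef_pos: [0.5328, -0.1369, 0.1765]
tcp_rot: [-0.002, 0.966, 0.26, -0.001]
ft_force: [-0.0, -0.6, -2.1]
grip_width: 0.704
```

Emit:
move_arm(
  motion=[
    [[0.09,-0.09,0],[0,0,0],1],
    [[0.19,-0.19,0],[0,0,0],1],
    [[0.29,-0.28,0],[0,0,0],1],
    [[0.39,-0.38,0],[0,0,0],1],
    [[0.49,-0.48,0],[0,0,0],1],
    [[0.59,-0.58,0],[0,0,0],1],
    [[0.66,-0.65,0],[0,0,0],1],
    [[0.69,-0.676,0],[0,0,0],1],
  ],
)

```text
time: 38.97
eef_pos: [0.5715, 0.0024, 0.1766]
tcp_rot: [-0.001, 0.966, 0.26, -0.002]
ft_force: [-0.5, 0.6, -3.3]
grip_width: 0.703
```

```bash
python3 - <<'E'
from h import *
st();p=shot('side');p=shot('side');st()
cv2.imwrite('pics/s26.png',cv2.resize(p['img'][60:230,170:350,::-1],None,fx=4,fy=3.5))
plan([(.574,0,.18,30),(.574,0,.079,30)],1,step=.02)
E
```

```text
t 38.97 tcp [0.5715 0.0024 0.1766] yaw 30.15 tilt [-0.004  0.002] F [-0.5  0.6 -3.3] g 0.703 q [-0.2   0.23  1.66  0.    1.25 -0.73]
t 39.07 tcp [0.5718 0.0009 0.1772] yaw 30.14 tilt [-0.003  0.001] F [ 0.1 -0.1 -3.6] g 0.709 q [-0.21  0.23  1.66  0.    1.25 -0.73]
[[0.01, 0.013, -0.019], [0, 0, 0.0008], 1] x 2
  -> [ 0.574 -0.     0.18 ] 30.0
[[-0.0, -0.0, 0.673], [0, 0, 0.0], 1] x 7
  -> [ 0.574  -0.      0.0791] 30.0
```

View pics/s26.png

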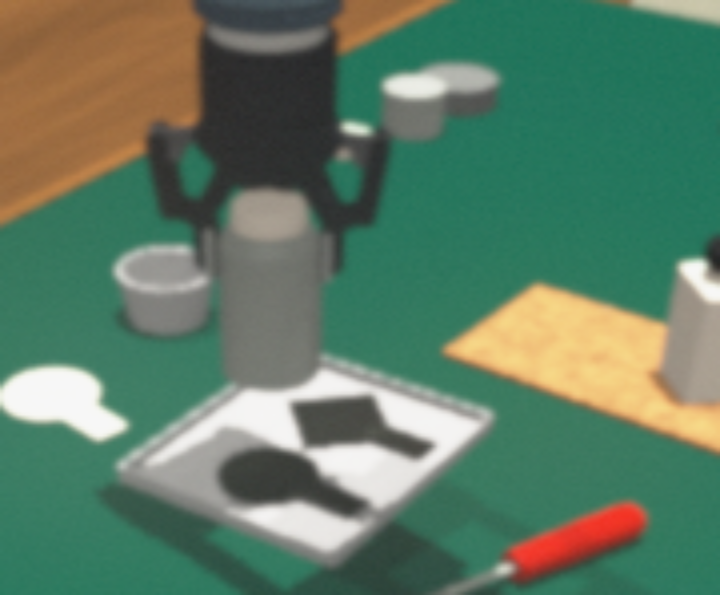

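The can is straight above the round pad (270 against pad centre 268). Lowering.

Emit:
move_arm(
  motion=[
    [[0.01,0,0.06],[0,0,0],1],
    [[0.01,0,0.18],[0,0,0],1],
    [[0.01,0,0.3],[0,0,0],1],
    [[0.01,0,0.42],[0,0,0],1],
    [[0.01,0,0.52],[0,0,0],1],
    [[0.01,0,0.58],[0,0,0],1],
    [[0.01,0,0.58],[0,0,0],1],
    [[0.01,0,0.58],[0,0,0],1],
  ],
)

```text
time: 39.73
eef_pos: [0.5735, -0.0003, 0.0912]
tcp_rot: [-0.0, 0.966, 0.259, -0.001]
ft_force: [0.3, -0.2, -1.3]
grip_width: 0.705
```

```bash
python3 - <<'E'
from h import *
p=shot('side');p=shot('side');st()
cv2.imwrite('pics/s27.png',cv2.resize(p['img'][90:230,170:330,::-1],None,fx=4.5,fy=4.2))
plan([(.574,0,.079,30)],1,step=.02)
E
```

```text
t 39.83 tcp [ 5.748e-01 -3.000e-04  9.270e-02] yaw 30.01 tilt [ 0.002 -0.   ] F [ 0.1  0.2 -2.5] g 0.706 q [-0.21  0.34  1.71 -0.    1.09 -0.73]
[[-0.004, -0.004, 0.092], [0, 0, 0.0], 1] x 2
  -> [ 0.574  -0.      0.0789] 30.0
```

View pics/s27.png

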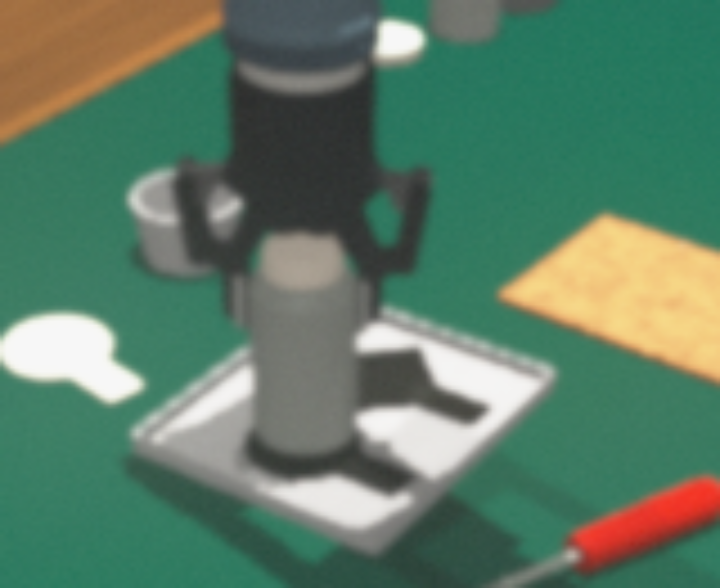

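Emit:
move_arm(
  motion=[
    [[0,0,0.02],[0,0,0],1],
    [[0,0,0.04],[0,0,0],1],
    [[0,0,0.06],[0,0,0],1],
    [[0,0,0.075],[0,0,0],1],
    [[0,0,0.075],[0,0,0],1],
  ],
)

```text
time: 40.25
eef_pos: [0.5735, 0.0004, 0.0799]
tcp_rot: [-0.0, 0.966, 0.259, -0.0]
ft_force: [-0.3, -0.3, -2.6]
grip_width: 0.704
```

Emit:
move_arm(
  motion=[
    [[0,0,0.01],[0,0,0],1],
    [[0,0,0.02],[0,0,0],1],
    [[0,0,0.02],[0,0,0],1],
    [[0,0,0.02],[0,0,0],1],
  ],
)

```text
time: 40.58
eef_pos: [0.5742, 0.0001, 0.0792]
tcp_rot: [0.0, 0.966, 0.259, 0.0]
ft_force: [-6.7, 0.7, 9.8]
grip_width: 0.706
```

The can is on the pad. Releasing and rising.

Emit:
move_arm(
  motion=[
    [[0,0,-0.005],[0,0,0],-0.5],
    [[0,0,-0.005],[0,0,0],-1],
    [[0,0,-0.005],[0,0,0],-1],
    [[0,0,-0.005],[0,0,0],-1],
    [[0,0,-0.005],[0,0,0],-1],
    [[0,0,-0.005],[0,0,0],-1],
    [[0,0,-0.005],[0,0,0],-1],
  ],
)

```text
time: 41.17
eef_pos: [0.574, 0.0003, 0.0782]
tcp_rot: [-0.0, 0.966, 0.259, -0.0]
ft_force: [0.3, -0.5, 0.1]
grip_width: 0.999
```

Emit:
move_arm(
  motion=[
    [[0,0,-0.1],[0,0,0],-1],
    [[0,0,-0.3],[0,0,0],-1],
    [[0,0,-0.5],[0,0,0],-1],
    [[0,0,-0.7],[0,0,0],-1],
    [[0,0,-0.9],[0,0,0],-1],
    [[0,0,-1],[0,0,0],-1],
    [[0,0,-1],[0,0,0],-1],
  ],
)

```text
time: 41.75
eef_pos: [0.5765, -0.0002, 0.2332]
tcp_rot: [0.002, 0.966, 0.259, 0.004]
ft_force: [-0.4, -0.6, 0.5]
grip_width: 1.004
```

```bash
python3 - <<'E'
from h import *
p=shot('side');st()
cv2.imwrite('pics/s28.png',cv2.resize(p['img'][90:230,170:330,::-1],None,fx=4.5,fy=4.2))
print([(np.round(w(p,d['location']),4).tolist(),d['p']) for d in r.tip_of('can',p)])
plan([(.38,-.279,.235,-45),(.38,-.279,.0785,-45)],-1)
E
```

```text
t 41.8 tcp [0.5753 0.     0.2305] yaw 30.03 tilt [ 0.005 -0.001] F [-0.6  0.3 -0.7] g 1.002 q [-0.21  0.18  1.61  0.    1.35 -0.73]
[([0.5742, -0.0051, 0.0066], 0.68), ([0.478, 0.2995, 0.0136], 0.66)]
[[-0.684, 0.321, -0.015], [0, 0, 0.1389], -1] x 4
[[-0.484, 0.581, -0.014], [0, 0, 0.139], -1] x 4
[[-0.193, 0.73, -0.015], [0, 0, 0.1389], -1] x 5
  -> [ 0.38  -0.279  0.235] -45.0
[[0.0, 0.0, 0.522], [0, 0, 0.0], -1] x 3
[[0.0, 0.0, 0.521], [0, 0, 0.0], -1] x 4
  -> [ 0.38   -0.279   0.0786] -45.0
```

View pics/s28.png

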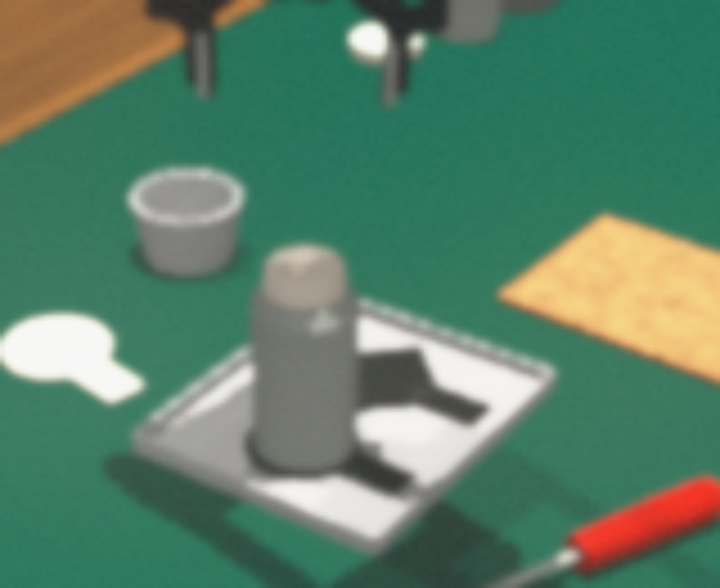

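The can stands upright on the round pad, centred at crop (302,460). Now the bottle.

Emit:
move_arm(
  motion=[
    [[-0.2,0.1,0],[0,0,0.036],-1],
    [[-0.4,0.19,0],[0,0,0.075],-1],
    [[-0.57,0.27,0],[0,0,0.11],-1],
    [[-0.684,0.321,0],[0,0,0.139],-1],
    [[-0.684,0.321,0],[0,0,0.139],-1],
  ],
)

```text
time: 42.27
eef_pos: [0.5065, -0.0947, 0.2259]
tcp_rot: [-0.0, 0.999, 0.04, -0.002]
ft_force: [-0.2, -1.3, -0.6]
grip_width: 1.002
```

Emit:
move_arm(
  motion=[
    [[-0.13,0.16,0],[0,0,0.036],-1],
    [[-0.26,0.32,0],[0,0,0.075],-1],
    [[-0.39,0.47,0],[0,0,0.11],-1],
    [[-0.484,0.581,0],[0,0,0.139],-1],
    [[-0.484,0.581,0],[0,0,0.139],-1],
  ],
)

```text
time: 42.68
eef_pos: [0.4426, -0.1876, 0.2266]
tcp_rot: [-0.0, 0.984, -0.176, -0.001]
ft_force: [0.5, 0.2, -0.3]
grip_width: 1.005
```

Emit:
move_arm(
  motion=[
    [[-0.05,0.2,-0.02],[0,0,0.036],-1],
    [[-0.1,0.4,-0.02],[0,0,0.075],-1],
    [[-0.15,0.58,-0.02],[0,0,0.11],-1],
    [[-0.193,0.73,-0.02],[0,0,0.139],-1],
    [[-0.193,0.73,-0.02],[0,0,0.139],-1],
    [[-0.193,0.73,-0.02],[0,0,0.139],-1],
  ],
)

```text
time: 43.18
eef_pos: [0.3798, -0.2786, 0.2302]
tcp_rot: [-0.001, 0.924, -0.382, -0.001]
ft_force: [-0.1, 0.7, -0.1]
grip_width: 0.999
```

```bash
python3 - <<'E'
from h import *
p=shot('side');st()
cv2.imwrite('pics/t29.png',cv2.resize(shot('top')['img'][150:310,320:512,::-1],None,fx=4,fy=3.5))
plan([(.38,-.279,.0785,-45)],-1)
E
```

```text
t 43.23 tcp [ 0.3801 -0.278   0.2303] yaw -44.88 tilt [-0.001  0.002] F [ 0.  -1.3  0.6] g 0.998 q [-0.88 -0.06  1.86  0.    1.34 -0.1 ]
[[0.002, 0.004, 0.507], [0, 0, 0.0004], -1] x 3
[[0.002, 0.004, 0.506], [0, 0, 0.0005], -1] x 4
  -> [ 0.38   -0.279   0.0785] -45.0
```

View pics/t29.png

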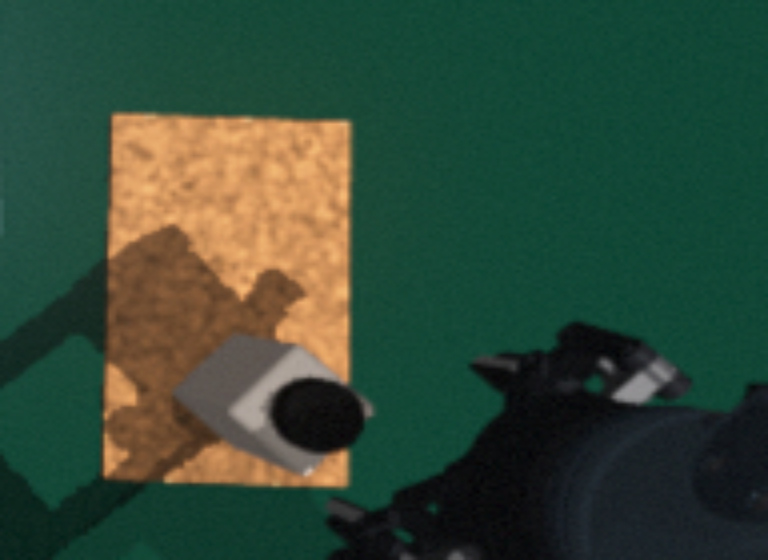

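The bottle's sides line up with the jaws, seen in line at crop (495,365)–(345,515). Descending and gripping.

Emit:
move_arm(
  motion=[
    [[0,0,0.12],[0,0,0],-1],
    [[0,0,0.26],[0,0,0],-1],
    [[0,0,0.4],[0,0,0],-1],
    [[0,0,0.5],[0,0,0],-1],
    [[0,0,0.5],[0,0,0],-1],
    [[0,0,0.5],[0,0,0],-1],
  ],
)

```text
time: 43.78
eef_pos: [0.3801, -0.2774, 0.1556]
tcp_rot: [-0.001, 0.924, -0.382, -0.001]
ft_force: [0.1, 0.4, 0.5]
grip_width: 1.002
```

Emit:
move_arm(
  motion=[
    [[0,0,0.12],[0,0,0],-1],
    [[0,0,0.26],[0,0,0],-1],
    [[0,0,0.4],[0,0,0],-1],
    [[0,0,0.5],[0,0,0],-1],
    [[0,0,0.5],[0,0,0],-1],
    [[0,0,0.5],[0,0,0],-1],
  ],
)

```text
time: 44.28
eef_pos: [0.3804, -0.2788, 0.082]
tcp_rot: [-0.0, 0.924, -0.382, 0.0]
ft_force: [0.0, 0.1, 0.6]
grip_width: 1.0
```

Emit:
move_arm(
  motion=[
    [[0,0,0],[0,0,0],1],
    [[0,0,0],[0,0,0],1],
    [[0,0,0],[0,0,0],1],
    [[0,0,0],[0,0,0],1],
    [[0,0,0],[0,0,0],1],
    [[0,0,0],[0,0,0],1],
    [[0,0,0],[0,0,0],1],
    [[0,0,0],[0,0,0],1],
  ],
  newtons=60,
)

```text
time: 44.95
eef_pos: [0.3806, -0.2797, 0.0831]
tcp_rot: [0.001, 0.924, -0.383, 0.001]
ft_force: [-0.5, 3.2, 8.0]
grip_width: 0.647
```

```bash
python3 - <<'E'
from h import *
st()
cv2.imwrite('pics/t30.png',cv2.resize(shot('top')['img'][150:310,320:512,::-1],None,fx=4,fy=3.5))
plan([(.38,-.279,.235,-45),(.5735,-.086,.235,-45),(.5735,-.086,.08,-45)],1,step=.02)
E
```

```text
t 44.95 tcp [ 0.3806 -0.2797  0.0831] yaw -45.03 tilt [ 0.002 -0.002] F [-0.5  3.2  8. ] g 0.647 q [-0.89  0.15  1.98  0.    1.01 -0.1 ]
[[-0.003, -0.0, -0.506], [0, 0, -0.0001], 1] x 4
[[-0.003, -0.0, -0.506], [0, 0, -0.0001], 1] x 5
  -> [ 0.38   -0.2791  0.2349] -45.0
[[0.001, -0.911, -0.0], [0, 0, 0.0], 1] x 7
[[0.001, -0.911, -0.0], [0, 0, 0.0], 1] x 8
  -> [ 0.5735 -0.086   0.2349] -45.0
[[0.0, -0.0, 0.516], [0, 0, 0.0], 1] x 4
[[0.0, -0.0, 0.517], [0, 0, 0.0], 1] x 5
  -> [ 0.5735 -0.086   0.08  ] -45.0
```

View pics/t30.png

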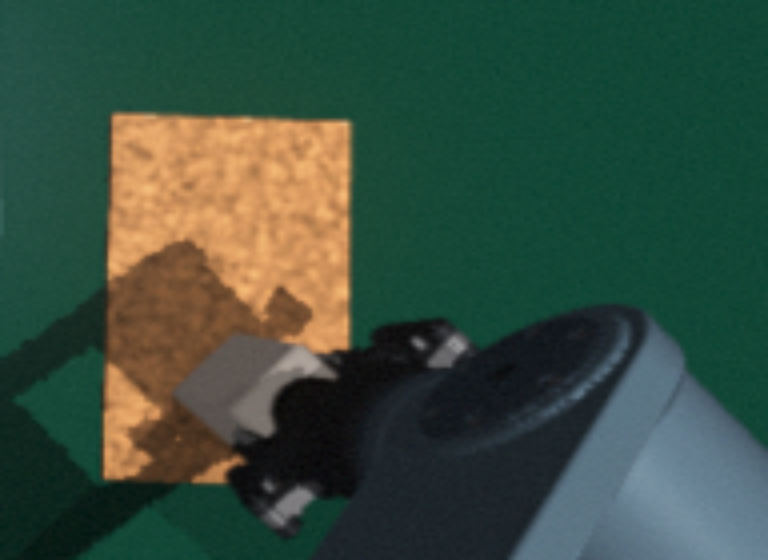

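The bottle is gripped (0.647). Lifting and carrying it to the square pad.

Emit:
move_arm(
  motion=[
    [[0,0,-0.06],[0,0,0],1],
    [[0,0,-0.18],[0,0,0],1],
    [[0,0,-0.32],[0,0,0],1],
    [[0,0,-0.46],[0,0,0],1],
    [[0,0,-0.6],[0,0,0],1],
    [[0,0,-0.72],[0,0,0],1],
    [[0,0,-0.72],[0,0,0],1],
  ],
)

```text
time: 45.58
eef_pos: [0.3815, -0.2808, 0.1939]
tcp_rot: [0.002, 0.924, -0.383, 0.003]
ft_force: [-0.8, -0.3, -2.6]
grip_width: 0.644
```

Emit:
move_arm(
  motion=[
    [[0,-0.06,0],[0,0,0],1],
    [[0,-0.18,0],[0,0,0],1],
    [[0,-0.31,0],[0,0,0],1],
    [[0,-0.44,0],[0,0,0],1],
    [[0,-0.57,0],[0,0,0],1],
    [[0,-0.7,0],[0,0,0],1],
    [[0,-0.82,0],[0,0,0],1],
    [[0,-0.91,0],[0,0,0],1],
  ],
)

```text
time: 46.25
eef_pos: [0.4765, -0.18, 0.1872]
tcp_rot: [-0.001, 0.924, -0.383, -0.002]
ft_force: [0.1, 0.2, -2.7]
grip_width: 0.641
```

Emit:
move_arm(
  motion=[
    [[0,-0.12,0],[0,0,0],1],
    [[0,-0.25,0],[0,0,0],1],
    [[0,-0.38,0],[0,0,0],1],
    [[0,-0.51,0],[0,0,0],1],
    [[0,-0.64,0],[0,0,0],1],
    [[0,-0.77,0],[0,0,0],1],
    [[0,-0.87,0],[0,0,0],1],
    [[0,-0.913,0],[0,0,0],1],
  ],
)

```text
time: 46.92
eef_pos: [0.5736, -0.0834, 0.1876]
tcp_rot: [-0.0, 0.924, -0.382, -0.001]
ft_force: [-0.1, -0.4, -2.9]
grip_width: 0.642
```

```bash
python3 - <<'E'
from h import *
p=shot('side');p=shot('side');st()
cv2.imwrite('pics/s31.png',cv2.resize(p['img'][60:230,170:350,::-1],None,fx=4,fy=3.5))
plan([(.5745,-.086,.083,-45)],1,step=.02)
E
```

```text
t 47.02 tcp [ 0.5732 -0.0845  0.1881] yaw -44.94 tilt [-0.002  0.001] F [-0.5 -0.3 -2.8] g 0.644 q [-0.35  0.23  1.64 -0.    1.27  0.43]
[[0.013, 0.001, 0.701], [0, 0, 0.0004], 1] x 7
  -> [ 0.5745 -0.086   0.083 ] -45.0
```

View pics/s31.png

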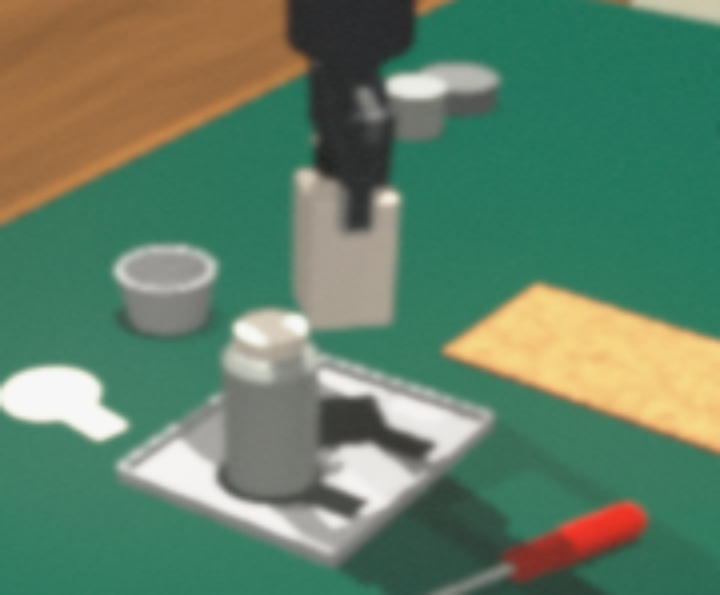

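The bottle is above the square pad and clear of the can. Lowering.

Emit:
move_arm(
  motion=[
    [[0.008,0,0.06],[0,0,0],1],
    [[0.008,0,0.18],[0,0,0],1],
    [[0.008,0,0.3],[0,0,0],1],
    [[0.008,0,0.42],[0,0,0],1],
    [[0.008,0,0.54],[0,0,0],1],
    [[0.008,0,0.62],[0,0,0],1],
    [[0.008,0,0.62],[0,0,0],1],
    [[0.008,0,0.62],[0,0,0],1],
  ],
)

```text
time: 47.68
eef_pos: [0.5733, -0.0869, 0.0955]
tcp_rot: [0.0, 0.924, -0.383, -0.001]
ft_force: [0.3, -0.4, -2.2]
grip_width: 0.641
```

Emit:
move_arm(
  motion=[
    [[0,0,0.015],[0,0,0],1],
    [[0,0,0.03],[0,0,0],1],
    [[0,0,0.045],[0,0,0],1],
    [[0,0,0.06],[0,0,0],1],
    [[0,0,0.06],[0,0,0],1],
    [[0,0,0.06],[0,0,0],1],
  ],
)

```text
time: 48.18
eef_pos: [0.5742, -0.0864, 0.0873]
tcp_rot: [0.0, 0.924, -0.383, -0.0]
ft_force: [-0.0, 0.3, -3.4]
grip_width: 0.643
```

```bash
python3 - <<'E'
from h import *
p=shot('side');p=shot('side');st()
cv2.imwrite('pics/s32.png',cv2.resize(p['img'][90:230,170:330,::-1],None,fx=4.5,fy=4.2))
E
```

```text
t 48.28 tcp [ 0.5743 -0.0865  0.0874] yaw -45.03 tilt [ 0. -0.] F [ 0.3 -0.1 -3.2] g 0.641 q [-0.35  0.36  1.7   0.    1.08  0.43]
```

View pics/s32.png

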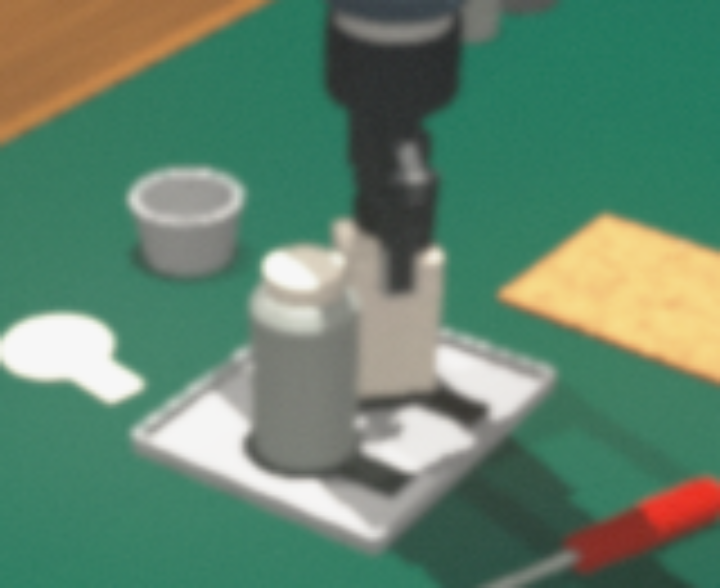

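Emit:
move_arm(
  motion=[
    [[0,0,0.01],[0,0,0],1],
    [[0,0,0.02],[0,0,0],1],
    [[0,0,0.028],[0,0,0],1],
    [[0,0,0.028],[0,0,0],1],
  ],
)

```text
time: 48.62
eef_pos: [0.5743, -0.0864, 0.0833]
tcp_rot: [-0.0, 0.924, -0.383, 0.0]
ft_force: [-0.8, 2.2, 0.3]
grip_width: 0.643
```

Emit:
move_arm(
  motion=[
    [[0,0,0.005],[0,0,0],1],
    [[0,0,0.01],[0,0,0],1],
    [[0,0,0.01],[0,0,0],1],
  ],
)

```text
time: 48.87
eef_pos: [0.5744, -0.0863, 0.0832]
tcp_rot: [-0.0, 0.924, -0.383, 0.0]
ft_force: [-4.3, 2.6, 11.1]
grip_width: 0.643
```

The bottle is in contact at z = 0.0832 (predicted 0.083). Releasing, rising and drawing back towards the robot for a clear view.

Emit:
move_arm(
  motion=[
    [[0,0,-0.005],[0,0,0],-0.5],
    [[0,0,-0.005],[0,0,0],-1],
    [[0,0,-0.005],[0,0,0],-1],
    [[0,0,-0.005],[0,0,0],-1],
    [[0,0,-0.005],[0,0,0],-1],
    [[0,0,-0.005],[0,0,0],-1],
    [[0,0,-0.005],[0,0,0],-1],
  ],
)

```text
time: 49.45
eef_pos: [0.5741, -0.0865, 0.0822]
tcp_rot: [0.0, 0.924, -0.383, -0.0]
ft_force: [0.4, -0.1, -0.4]
grip_width: 0.998
```

Emit:
move_arm(
  motion=[
    [[0,0,-0.1],[0,0,0],-1],
    [[0,0,-0.3],[0,0,0],-1],
    [[0,0,-0.5],[0,0,0],-1],
    [[0,0,-0.7],[0,0,0],-1],
    [[0,0,-0.9],[0,0,0],-1],
    [[0,0,-1],[0,0,0],-1],
    [[0,0,-1],[0,0,0],-1],
  ],
)

```text
time: 50.03
eef_pos: [0.5766, -0.0873, 0.2373]
tcp_rot: [-0.0, 0.924, -0.383, 0.004]
ft_force: [0.2, -0.6, 0.5]
grip_width: 0.999
```

Emit:
move_arm(
  motion=[
    [[0,0.15,0],[0,0,0],-1],
    [[0,0.4,0],[0,0,0],-1],
    [[0,0.65,0],[0,0,0],-1],
    [[0,0.9,0],[0,0,0],-1],
    [[0,1,0],[0,0,0],-1],
  ],
)

```text
time: 50.45
eef_pos: [0.4649, -0.1943, 0.2308]
tcp_rot: [0.0, 0.923, -0.384, -0.001]
ft_force: [0.6, -0.1, -0.3]
grip_width: 0.998
```

Emit:
move_arm(
  motion=[
    [[0,0.25,0],[0,0,0],-1],
    [[0,0.5,0],[0,0,0],-1],
    [[0,0.75,0],[0,0,0],-1],
    [[0,0.95,0],[0,0,0],-1],
    [[0,1,0],[0,0,0],-1],
    [[0,1,0],[0,0,0],-1],
  ],
)

```text
time: 50.95
eef_pos: [0.3604, -0.2994, 0.2313]
tcp_rot: [-0.0, 0.923, -0.385, -0.001]
ft_force: [0.4, 0.7, 0.2]
grip_width: 0.998
```

```bash
python3 - <<'E'
from h import *
st()
for n in ['side','top']:
  p=shot(n,n[0]+'33.png')
  for q in ['can','bottle','tube','base','cup','tape','screwdriver']:
    print(n,q,[(np.round(w(p,d['location']),4).tolist(),round(d['p'],2)) for d in r.tip_of(q,p)][:2])
  if n=='side': cv2.imwrite('pics/s34.png',cv2.resize(p['img'][120:325,140:310,::-1],None,fx=4,fy=2.9))
  else: cv2.imwrite('pics/t34.png',cv2.resize(p['img'][140:225,225:325,::-1],None,fx=8,fy=7,interpolation=2))
st()
E
```

```text
t 50.95 tcp [ 0.3604 -0.2994  0.2313] yaw -45.25 tilt [-0.001  0.001] F [0.4 0.7 0.2] g 0.998 q [-0.95 -0.06  1.86 -0.    1.34 -0.16]
side can [([0.5744, -0.0047, 0.0033], 0.55)]
side bottle [([0.5756, -0.0933, 0.0042], 0.75)]
side tube [([0.4794, 0.298, 0.0149], 0.91), ([0.4412, -0.2844, 0.0006], 0.67)]
side base [([0.478, 0.2976, -0.0038], 0.76)]
side cup [([0.7736, -0.1475, 0.004], 0.93), ([0.4819, 0.2956, -0.0047], 0.57)]
side tape [([0.7625, 0.1449, -0.007], 0.86)]
side screwdriver [([0.3925, 0.0079, -0.0], 0.72), ([0.772, -0.1502, 0.0009], 0.47)]
top can [([0.575, 0.0, 0.001], 0.71)]
top bottle [([0.5757, -0.0842, 0.0052], 0.65), ([0.481, 0.2988, 0.0136], 0.25)]
top tube [([0.4806, 0.2998, 0.0112], 0.85)]
top base [([0.4786, 0.2988, -0.0029], 0.63)]
top cup [([0.7743, -0.1458, -0.0032], 0.67)]
top tape [([0.7611, 0.1442, 0.0021], 0.7)]
top screwdriver [([0.3882, 0.007, 0.0003], 0.78)]
t 51.75 tcp [ 0.3619 -0.2985  0.2324] yaw -45.03 tilt [-0. -0.] F [ 0.   0.3 -0.5] g 0.999 q [-0.94 -0.06  1.86 -0.    1.34 -0.16]
```

View pics/t33.png

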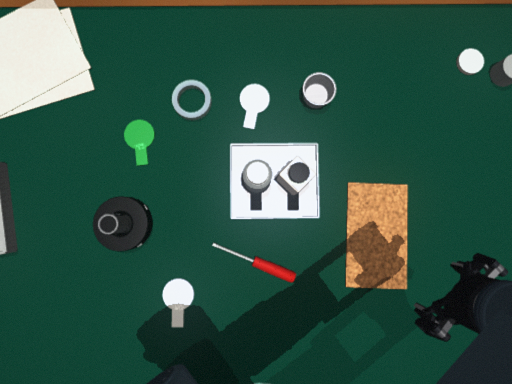

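View pics/t34.png

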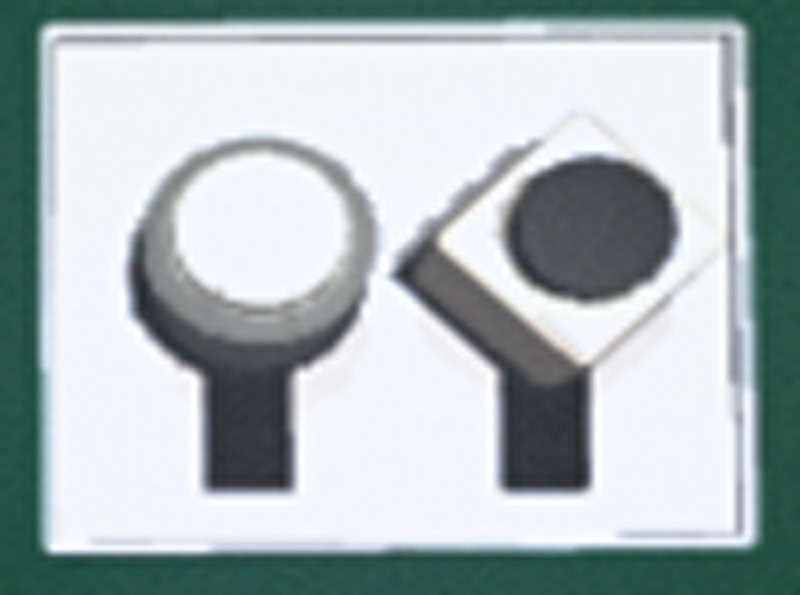

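View pics/s34.png

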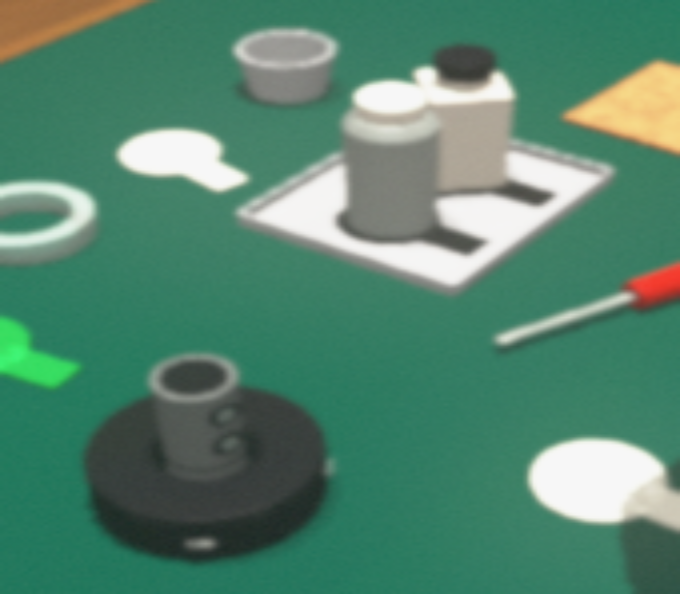

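In the final pictures:
- **Tray:** the can's cap is at t34 (262,228), about 3 mm from where it started. The bottle's cap is at (593,228), unchanged, and both stand upright on their pads.
- **Tube:** it is home in the base and upright.
- **Bystanders:** the tape, screwdriver and cup have not moved.

Handing in.

```bash
python3 - <<'E'
from h import *
print(r.job_done()); st()
E
```

```text
the job is handed in; nothing more can be done
None
the job is handed in; nothing more can be done
```

I finished every step in the required order and handed the job in at about 52 s of the 136 s allowed. No verdict came back, so the results below rest on my own last checks.

I moved the can and then the bottle onto the cork board. I then gripped the tube from two directions to centre it, slid it into the base and let go. Last, I stood the can on the round pad and the bottle on the square one.

**Last checks:**
- **Tube:** it touched the bore's floor at tool height 0.0626 m, against 0.0627 m predicted. The networks put it within about 2 mm of the base's axis, with its foot about 11–15 mm above the table (the floor is at 15 mm). It is upright, with its mark at the rim.
- **Can:** it stands upright, about 1–5 mm from the pad's centre (limit 14 mm).
- **Bottle:** it stands upright, with its cap at the same pixel in the top view as at the start.
- **Bystanders:** the tape, screwdriver and cup read within about 5 mm of their first positions, which is network noise. The gripper was open and clear of everything.

**Disagreement:** the side camera's network reported the bottle at y = -0.093 m and the can at y = -0.005 m. The top camera gave -0.084 m and 0.000 m. The side camera had read 3–5 mm low in y before, and both readings are within tolerance.

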